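Put the hand lens away in the latched instrument case

TASK

Put the hand lens away in its metal instrument case: press the case's thumb button so that the sprung lid pops fully open, lay the lens flat inside, then bring the lid down and press it gently until it snaps shut and stays latched. Treat the button and the lid gently, never leaning on either with more than 25 N, and leave the other things on the bench where they are.

Things in the scene. Friction and masses are not known exactly. Their poses are not given: they have to be found in the camera images.
- mat: Black rubber mat, 130 (x) x 180 (y) x 2 mm, fixed under the aluminium instrument case; origin: centre of its underside, on the bench; z up. The case is centred on it, sides along its axes, fixed. Its button side faces -x, its lid hinge +x. It stands on levelling feet: its bottom is 3 to 15 mm above the bench, different each time and not measured, so heights on it must be felt (or seen).
- case_floor (a point): Bench-level point under the middle of the case (axes as the mat's). The case is 100 (x) x 150 (y) mm outside, walls and floor 5 mm thick, rim 30 mm above its bottom; inside 90 x 140 x 25 mm deep. The lens fits only with its length along y, either way round.
- hinge_foot (a point): Bench-level point under the middle of the lid's hinge line, which runs along y at rim height (30 mm above the case's bottom), 50 mm to +x of the case's middle. The lid is a flat plate 6 mm thick, 102 mm from hinge line to front edge, 150 mm wide; shut, its top is 36 mm above the case's bottom; open, it leans back past upright, its edge 98 mm above the hinge line and 28 mm to +x of it.
- lid (a joint): Lid angle (rad): 0 shut and latched, 1.85 fully open. A spring drives it open (2.5 to 1 N at its front edge); let go before it is latched, it springs up again. To shut it, push it over from behind and down in unbroken contact, then press near the middle of its front edge: some 8 to 18 N makes its lip ride over the latch and snap in, at 0 or a little below (hard stop -0.020).
- button_foot (a point): Bench-level point under the black round thumb button (26 mm across) on the case's front, 88 mm to -x of its middle. At rest the button's top is 24 mm above the case's bottom. Behind it, 52 to 63 mm to -x of the case's middle, stands the latch's steel hook, 24 mm wide (y), its top 48 mm above the case's bottom, 12 mm above the shut lid.
- latch (a joint): Angle of the rocking latch with the button (rad): 0 at rest, 0.24 at its hard stop; a spring returns it. Press the button straight down: it starts to give at 1.5 N, lets the lid go 4 to 8 mm down (0.12 to 0.21 rad) at 2.5 to 8 N, and hits a hard stop after 8.5 mm.
- lens_grip (a point): Hand lens lying flat, 10 mm thick, 104 mm long, 35 to 70 g. This point: centre of its black handle (56 x 12 mm), 5 mm above what it lies on. x points along the handle to the steel-rimmed round glass, 50 mm across, centre 51 mm from this point; the handle ends 28 mm from it to -x; z up.
Things that resemble listed ones, but are neither listed nor needed, are in the scene too. Of the things like the part that bears lens_grip, leave any that is green; of the rest the smaller one is meant.

How it is judged:
By the outcome, as a careful person would: the job done as asked, in the order asked, and still so for the second after the job is handed in, with the robot touching nothing.
It also fails if it takes over 72 s, if anything falls off the work surface, if the arm or the gripper's body presses on something with over 40 N, if the wrist force passes 120 N, or if a joint passes its speed limit or range.

ROBOT

A 7-joint arm with a two-finger parallel gripper is mounted at the origin on the work surface. World frame = base frame: x ahead of the robot, y to its left, z up, the work surface at z = 0. Lengths are in m, angles in rad, forces in N, time in s.
With the tool pointing down it reaches from about 0.4 to 0.875 m from the base axis. Payload 6.5 kg.
Tool frame: the origin (TCP) lies at the very end of the fingers, on their centre line; the grasp point (between the pads) lies arm.grasp_offset behind it (arm.grasp_offset is the distance from the TCP to the grasp point, in m); z points along the fingers, y is the direction in which the jaws open and shut (so a half turn about z gives the same grasp; the last joint's range is limited). The gripper opens to 88 mm and grips with 3 to 60 N. Pads are 18 mm wide; open, the fingers measure 123 mm over their backs; the gripper's body (75 mm by 187 mm) begins 45 mm behind the grasp point.
Start: joints at [1.133, 0.536, -0.004, 1.538, 0.003, 1.067, -0.071], TCP at [0.236, -0.606, 0.206] pointing down, gripper open.
Joint ranges: [-2.7, 2.7], [-0.37, 2.16], [-1.27, 1.26], [0.24, 2.4], [-1.31, 4.45], [0.19, 1.91], [-2.76, 2.76]. Speed limits (rad/s): [2.39, 2.39, 3.14, 3.14, 3.14, 3.14, 3.14].

INTERFACE

Orientations are given as a unit quaternion [x, y, z, w].
In Python, from plant import arm gives the robot as it stands.
- The arm moves only by the shell command python3 -m crank 'ROWS'. ROWS is JSON, one flat list of numbers, 7 for each row, row after row: the shift along the tool's x, y, z in mm, then the turn, a rotation vector about the tool's x, y, z in degrees, then the opening, from -1 (shut) to 1 (fully open), so that 0 is half open. A call has 1 to 5 rows; each row is the pose to reach, as a shift and turn from the pose commanded when the call began, along the tool's axes at that moment; what a row does not reach only later rows make up. A row lasts 1/8 s, in which the tool goes at most 62.5 mm and 10.7 degrees, less where a joint would pass 70% of its speed; a pose out of reach is approached as far as the arm can. A call with a gripper value outside its range is refused whole. The fingers move at their own pace and stop on an object; the grip force is fixed at half the most. Time passes only in rows, so rows that repeat a pose let the fingers close. It gives the time, the measured TCP pose, the force and the opening at its end, in the units of the state.
- arm.state(): the state, without advancing time (a new reading comes with each control period).
- arm.read_camera(name): name is "scene" or "top" or "wrist"; returns a dict with "image" (400x640x3 uint8, red, green, blue), "mtx" (3x3 intrinsics, pixels), "eye" and "attitude" of the camera in the world. Camera axes: x right, y up, looking along -z (the intrinsics and any distortion apply to the point x, -y, -z); pixel columns grow to the right and rows downward; lengths in m; the calibration is good to about 2 mm. A picture is of the moment at which its call begins. There is no depth.
- arm.finish_job(): hands the job in, once; it reports no verdict.
The state is a dict: "time": time; "joint_positions": joint angles; "joint_velocities": joint speeds; "effort": joint torques, N m; "tcp_pos": TCP position; "eef_rot": TCP orientation; "ft_force": force on the tool from outside, world axes, zero at the start; "torque": the same for the moment, N m; "finger_gap": finger opening in m.
Only numpy, scipy, OpenCV 4.12 (cv2) and the standard library are available. Lean on these libraries where they do the work, as an engineer would, in place of code of your own. Each camera call takes 0.05 s, during which the arm holds its last target.

## Working session

There is one attempt and no reset: what is moved stays moved. The work goes in short steps, Python scripts to look and compute and a shell command to move; the robot and the scene stay as the last step left them, time stands still between calls to the robot, and variables do not carry over. Pictures are saved under pics/ and viewed, and the job is handed in when it is done.

```bash
ls; mkdir -p pics
python3 - <<'E'
from plant import arm
import cv2
print(arm.state()); print(arm.grasp_offset)
for n in ["scene","top","wrist"]:
    c=arm.read_camera(n); cv2.imwrite(f"pics/{n}0.png",c["image"][:,:,::-1]); print(n,{k:v for k,v in c.items() if k!="image"})
E
```

```text
pics
{'time': 0.0, 'joint_positions': array([ 1.13281   ,  0.53718583, -0.00443564,  1.53885023,  0.00257623,
        1.06728982, -0.07119583]), 'joint_velocities': array([-0.00079868,  0.00038764,  0.00129557, -0.00038319, -0.00111671,
       -0.00147108,  0.00015818]), 'effort': array([-7.71067207e-04, -5.70985866e+01,  9.90212336e-01, -2.51603776e+01,
       -5.64356893e-02,  1.78960722e-02,  1.65962938e-04]), 'tcp_pos': array([ 0.23587704, -0.60497932,  0.20533533]), 'eef_rot': array([ 9.82765467e-01,  1.84854783e-01, -2.12176505e-04, -8.37307888e-04]), 'ft_force': array([-0.14762512, -0.11859583,  0.16318122]), 'torque': array([0.01806731, 0.0361566 , 0.02190739]), 'finger_gap': 0.08820016282373556}
0.0187
scene {'mtx': array([[501.57469474,   0.        , 322.61543848],
       [  0.        , 501.57469474, 197.58756353],
       [  0.        ,   0.        ,   1.        ]]), 'eye': array([1.06781622, 0.25335689, 0.5999267 ]), 'attitude': array([0.23037944, 0.35119222, 0.75383676, 0.50529148])}
top {'mtx': array([[391.58132042,   0.        , 320.63278974],
       [  0.        , 391.58132042, 198.04583817],
       [  0.        ,   0.        ,   1.        ]]), 'eye': array([0.40573368, 0.0150953 , 0.74712029]), 'attitude': array([ 0.02264792, -0.03892965, -0.70468186,  0.70809253])}
wrist {'mtx': array([[293.47306945,   0.        , 319.17334156],
       [  0.        , 293.47306945, 202.10906465],
       [  0.        ,   0.        ,   1.        ]]), 'eye': array([ 0.30492829, -0.57845022,  0.38292632]), 'attitude': array([-0.11822099,  0.08148816, -0.55847288,  0.81700154])}
```

View pics/scene0.png

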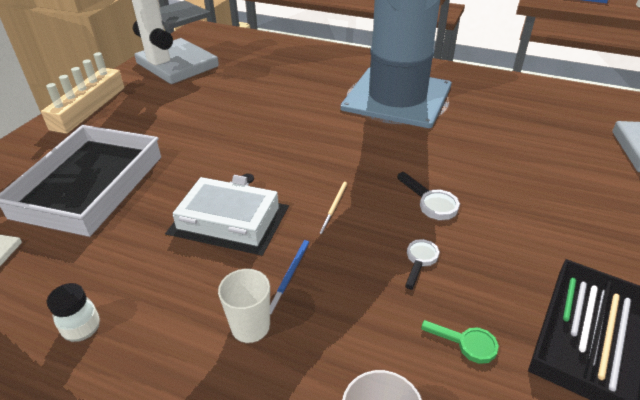

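View pics/top0.png

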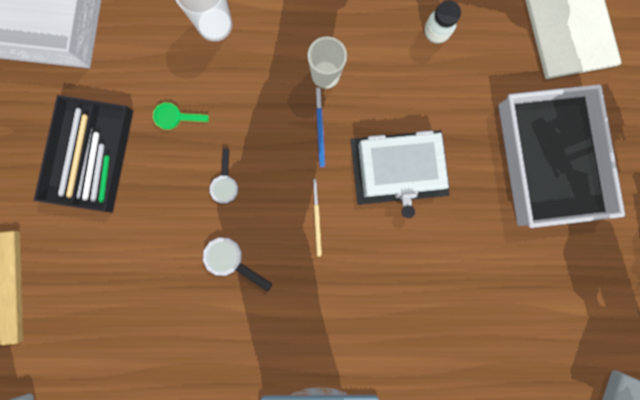

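View pics/wrist0.png

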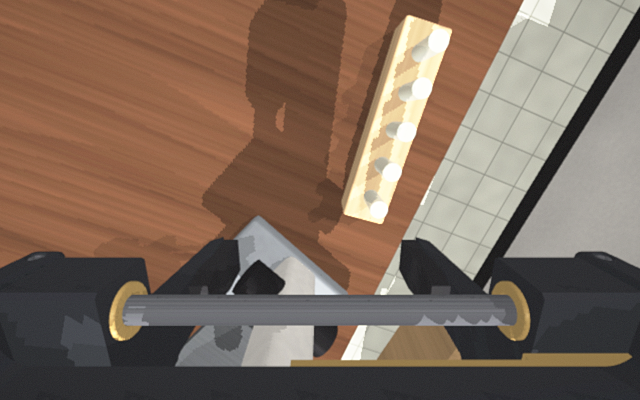

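Small lens: top view glass (223,189), handle (225,160). Lookalikes: large lens at (222,257) and green lens at (167,116). The tools in the black tray are not lenses. I choose the small black-handled lens and check it with a crop.

```bash
cat > h.py <<'E'
import numpy as np, cv2
from scipy.spatial.transform import Rotation as R
def ray(c,u,v):
    K=c["mtx"]; d=np.array([(u-K[0,2])/K[0,0],-(v-K[1,2])/K[1,1],-1.]); return c["eye"],R.from_quat(c["attitude"]).apply(d)
def plane(c,u,v,z):
    e,d=ray(c,u,v); return e+d*(z-e[2])/d[2]
def two(c1,p1,c2,p2):
    e1,d1=ray(c1,*p1); e2,d2=ray(c2,*p2); A=np.stack([d1,-d2],1); s=np.linalg.lstsq(A,e2-e1,rcond=None)[0]
    a=e1+s[0]*d1;b=e2+s[1]*d2; return (a+b)/2,np.linalg.norm(a-b)
def proj(c,P):
    p=R.from_quat(c["attitude"]).inv().apply(np.asarray(P)-c["eye"]); K=c["mtx"]; return K[0,2]+K[0,0]*p[...,0]/-p[...,2],K[1,2]-K[1,1]*p[...,1]/-p[...,2]
E
python3 - <<'E'
import cv2,numpy as np
t=cv2.imread('pics/top0.png');s=cv2.imread('pics/scene0.png')
a=cv2.resize(t[130:220,195:260],None,fx=6,fy=6,interpolation=cv2.INTER_CUBIC)
b=cv2.resize(t[120:225,345:460],None,fx=5,fy=5,interpolation=cv2.INTER_CUBIC)
cv2.imwrite('pics/a.png',a);cv2.imwrite('pics/b.png',b)
cv2.imwrite('pics/c.png',cv2.resize(s[165:255,160:300],None,fx=5,fy=5,interpolation=cv2.INTER_CUBIC))
cv2.imwrite('pics/d.png',cv2.resize(s[230:300,390:450],None,fx=8,fy=8,interpolation=cv2.INTER_CUBIC))
E
```

```text
(no output)
```

View pics/a.png

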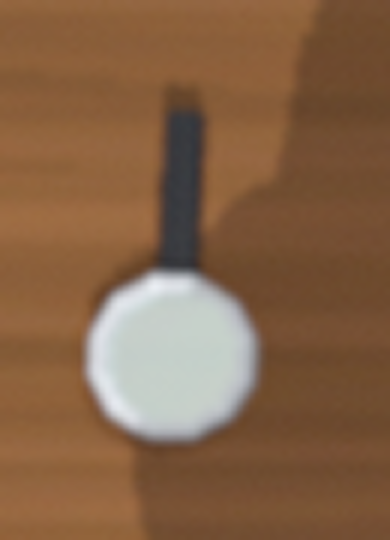

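View pics/b.png

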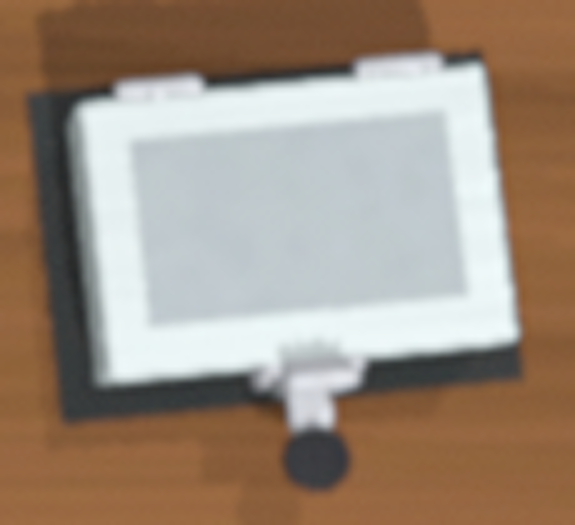

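View pics/c.png

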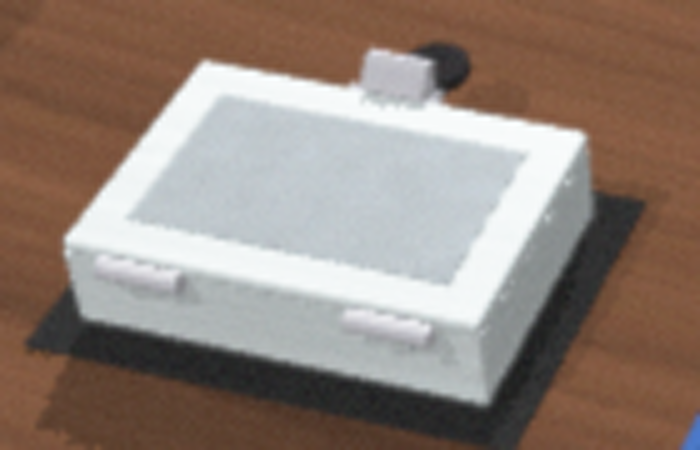

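View pics/d.png

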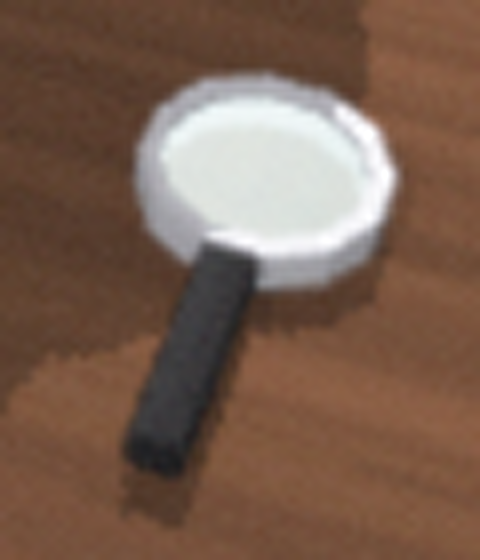

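```bash
cat > m.py <<'E'
from plant import arm
from h import *
t=arm.read_camera("top");s=arm.read_camera("scene")
f=lambda p:(p[0]/5+345-.4,p[1]/5+120-.4); g=lambda p:(p[0]/5+160-.4,p[1]/5+165-.4)
T=[(100,382),(520,345),(75,103),(488,65)];S=[(587,133),(205,62),(475,327),(67,245)]
Q=[]
for a,b in zip(T,S):
    p,e=two(t,f(a),s,g(b)); Q.append(p); print("lid",p.round(4),round(e,4))
Q=np.array(Q); print("centre",Q.mean(0).round(4),"len",np.linalg.norm(Q[0]-Q[1]),np.linalg.norm(Q[2]-Q[3]),np.linalg.norm(Q[0]-Q[2]),np.linalg.norm(Q[1]-Q[3]))
v=(Q[0]-Q[1]+Q[2]-Q[3]);print("y-axis deg",np.degrees(np.arctan2(v[1],v[0]))-90)
v=(Q[2]-Q[0]+Q[3]-Q[1]);print("x-axis deg",np.degrees(np.arctan2(v[1],v[0])))
M=[plane(t,*f(p),0.002) for p in [(28,94),(66,420),(522,378),(482,52)]]
M=np.array(M);print(M.round(4)); print("mat c",M.mean(0).round(4))
v=M[0]-M[3]+M[1]-M[2];print(np.degrees(np.arctan2(v[1],v[0]))-90,np.linalg.norm(M[0]-M[3]),np.linalg.norm(M[0]-M[1]))
print("button",two(t,f((316,459)),s,g((443,63))))
# hook top
# lens
fa=lambda p:(p[0]/6+195-.4,p[1]/6+130-.4); ga=lambda p:(p[0]/8+390-.4,p[1]/8+230-.4)
print("glass",two(t,fa((173,355)),s,ga((265,170))), plane(t,*fa((173,355)),.010))
print("hend",two(t,fa((185,108)),s,ga((160,437))), plane(t,*fa((185,108)),.010))
print("hroot",two(t,fa((179,268)),s,ga((232,248))),plane(t,*fa((179,268)),.010))
print("hmid sceneplane",plane(s,*ga((195,345)),.01),plane(t,*fa((182,188)),.010))
E
python3 m.py
```

```text
lid [ 0.4726 -0.083   0.0388] 0.0037
lid [ 0.4862 -0.2356  0.0363] 0.0022
lid [ 0.5752 -0.0731  0.0399] 0.0014
lid [ 0.59   -0.2242  0.0375] 0.0055
centre [ 0.531  -0.154   0.0381] len 0.15327987548788038 0.15183251795696148 0.10309988682330586 0.10436871688184299
y-axis deg 5.346038749416579
x-axis deg 5.884489171974227
[[ 0.5873 -0.0589  0.002 ]
 [ 0.4606 -0.0731  0.002 ]
 [ 0.4778 -0.2493  0.002 ]
 [ 0.6057 -0.2367  0.002 ]]
mat c [ 0.5329 -0.1545  0.002 ]
5.738164555638207 0.1787989107773705 0.12751744203119103
button (array([ 0.44422211, -0.16135239,  0.02711834]), np.float64(0.003032481352584827))
glass (array([0.48684442, 0.18256248, 0.00684046]), np.float64(0.0009706978524553787)) [0.48663195 0.18137481 0.01      ]
hend (array([0.56511594, 0.18076228, 0.00966037]), np.float64(0.002262834077789766)) [0.56535027 0.17958439 0.01      ]
hroot (array([0.51380054, 0.18135968, 0.01033146]), np.float64(0.0025398007170237425)) [0.51419579 0.18019267 0.01      ]
hmid sceneplane [0.54021813 0.18214431 0.01      ] [0.53969605 0.17988945 0.01      ]
```

```bash
cat >> h.py <<'E'
C=np.array([0.5325,-0.1543]); YAW=5.7
def cw(x,y,z): # case mm (z: mm above bench) -> world
    a=np.radians(YAW); return np.array([C[0]+(x*np.cos(a)-y*np.sin(a))/1e3,C[1]+(x*np.sin(a)+y*np.cos(a))/1e3,z/1e3])
def down(heading,tilt_deg=0,axis_h=0): # tool down with x at heading; then world-tilt about horizontal axis with heading axis_h
    h=np.radians(heading); M=np.array([[np.cos(h),np.sin(h),0],[np.sin(h),-np.cos(h),0],[0,0,-1]]).T
    M=np.array([[np.cos(h),np.sin(h),0],[np.sin(h),-np.cos(h),0],[0,0,-1]])
    r=R.from_matrix(M)
    if tilt_deg: 
        a=np.radians(axis_h); r=R.from_rotvec(np.radians(tilt_deg)*np.array([np.cos(a),np.sin(a),0]))*r
    return r
def goto(p,r):
    from plant import arm
    s=arm.state(); r0=R.from_quat(s["eef_rot"])
    print("t",round(s["time"],2),"at",s["tcp_pos"].round(4),"F",s["ft_force"].round(1),"gap",round(s["finger_gap"],4))
    print("shift",(r0.inv().apply(p-s["tcp_pos"])*1e3).round(1),"rot",(r0.inv()*r).as_rotvec(degrees=True).round(1))
E
python3 - <<'E'
from h import *
goto(cw(-88,0,120),down(5.7))
E
```

```text
t 0.25 at [ 0.236  -0.6053  0.2058] F [ 0.1 -0.9  0.2] gap 0.0884
shift [ 355.3 -336.    86.1] rot [-0.   0.  15.6]
```

```bash
python3 -m crank '[60,-57,0,0,0,4,-1, 120,-114,0,0,0,8,-1, 180,-170,0,0,0,12,-1, 240,-227,0,0,0,15.6,-1, 300,-284,0,0,0,15.6,-1]'; python3 -m crank '[55,-52,40,0,0,0,-1, 55,-52,80,0,0,0,-1, 55,-52,86,0,0,0,-1]'
python3 - <<'E'
from h import *
goto(cw(-88,0,40),down(5.7))
from plant import arm
for n in ["scene","wrist"]:
    c=arm.read_camera(n); cv2.imwrite(f"pics/{n}1.png",c["image"][:,:,::-1])
E
```

```text
time: 0.88
tcp_pos: [0.3703, -0.3211, 0.2064]
eef_rot: [0.999, 0.049, 0.0, 0.0]
ft_force: [0.4, -1.1, 0.5]
finger_gap: 0.0406
time: 1.25
tcp_pos: [0.4179, -0.2632, 0.1179]
eef_rot: [0.999, 0.052, -0.002, -0.002]
ft_force: [0.4, -0.7, 1.1]
finger_gap: 0.0106
t 1.25 at [ 0.4179 -0.2632  0.1179] F [ 0.4 -0.7  1.1] gap 0.0106
shift [ 37.6 -96.5  78.1] rot [-0.2  0.3  0.2]
```

```bash
python3 -m crank '[19,-48,0,0,0,0,-1, 37.6,-96.5,10,0,0,0,-1, 37.6,-96.5,40,0,0,0,-1, 37.6,-96.5,65,0,0,0,-1, 37.6,-96.5,65,0,0,0,-1]'
python3 - <<'E'
from h import *
goto(cw(-88,0,40),down(5.7))
from plant import arm
for n in ["scene","wrist"]:
    c=arm.read_camera(n); cv2.imwrite(f"pics/{n}1.png",c["image"][:,:,::-1])
E
```

```text
time: 1.98
tcp_pos: [0.4464, -0.1677, 0.0557]
eef_rot: [0.999, 0.049, -0.0, 0.0]
ft_force: [0.3, 0.8, 0.2]
finger_gap: 0.0005
t 1.98 at [ 0.4464 -0.1677  0.0557] F [0.3 0.8 0.2] gap 0.0005
shift [-1.  -4.8 15.7] rot [ 0.   0.1 -0.1]
```

View pics/scene1.png

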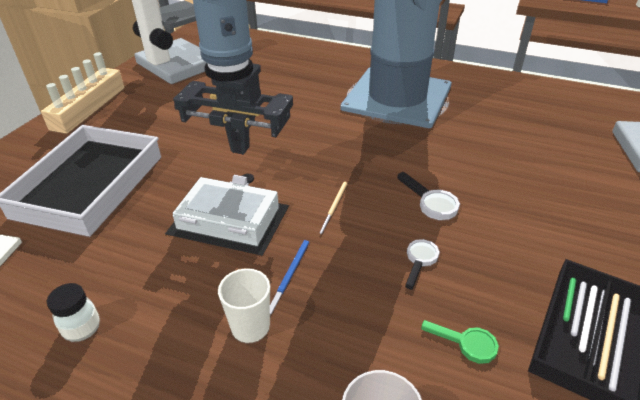

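View pics/wrist1.png

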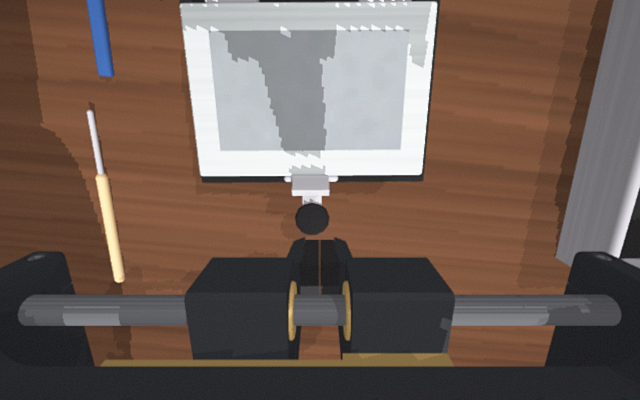

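```bash
python3 -m crank '[-1,-4.8,0,0,0,0,-1, -1,-4.8,10,0,0,0,-1, -1,-4.8,20,0,0,0,-1, -1,-4.8,20,0,0,0,-1]'
python3 - <<'E'
from h import *
goto(cw(-88,0,27),down(5.7))
from plant import arm
c=arm.read_camera("wrist"); cv2.imwrite(f"pics/wrist2.png",c["image"][:,:,::-1])
E
```

```text
time: 2.58
tcp_pos: [0.4446, -0.1611, 0.0342]
eef_rot: [0.999, 0.05, -0.001, -0.0]
ft_force: [0.0, 0.5, 0.6]
finger_gap: 0.0006
t 2.58 at [ 0.4446 -0.1611  0.0342] F [0.  0.5 0.6] gap 0.0006
shift [0.1 2.  7.2] rot [-0.   0.1  0. ]
```

View pics/wrist2.png

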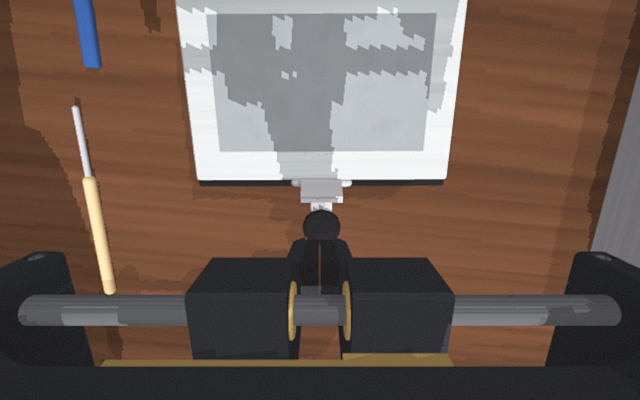

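Run:
```python
from h import *
from plant import arm
c=arm.read_camera("wrist"); s=arm.state()
print("tcp px",proj(c,s["tcp_pos"]), "button",plane(c,321,226,.027), cw(-88,0,27))
```

```text
tcp px (np.float64(319.5318614750487), np.float64(233.32662784711937)) button [ 0.44736483 -0.16208591  0.027     ] [ 0.44493511 -0.16304014  0.027     ]
```

```bash
python3 -m crank '[1,1,3,0,0,0,-1,1,1,5,0,0,0,-1,1,1,5,0,0,0,-1]';  python3 -m crank '[0,0,1,0,0,0,-1,0,0,2,0,0,0,-1,0,0,2,0,0,0,-1]'; python3 -m crank '[0,0,1,0,0,0,-1,0,0,1.5,0,0,0,-1,0,0,1.5,0,0,0,-1]'
```

```text
time: 3.05
tcp_pos: [0.4465, -0.1622, 0.0301]
eef_rot: [0.999, 0.05, -0.0, -0.0]
ft_force: [-0.0, -0.2, 0.0]
finger_gap: 0.0005
time: 3.42
tcp_pos: [0.4465, -0.1622, 0.0282]
eef_rot: [0.999, 0.05, -0.0, -0.0]
ft_force: [-0.7, -0.4, -0.4]
finger_gap: 0.0005
time: 3.8
tcp_pos: [0.4465, -0.1622, 0.0267]
eef_rot: [0.999, 0.05, -0.0, -0.0]
ft_force: [0.5, 0.3, -0.6]
finger_gap: -0.0
```

```bash
python3 -m crank '[0,0,0.7,0,0,0,-1,0,0,1.5,0,0,0,-1,0,0,1.5,0,0,0,-1]';  python3 -m crank '[0,0,0.7,0,0,0,-1,0,0,1.5,0,0,0,-1,0,0,1.5,0,0,0,-1]'
```

```text
time: 4.18
tcp_pos: [0.4465, -0.1622, 0.0251]
eef_rot: [0.999, 0.05, -0.0, -0.0]
ft_force: [0.5, -0.3, 0.5]
finger_gap: -0.0001
time: 4.55
tcp_pos: [0.4465, -0.1622, 0.0236]
eef_rot: [0.999, 0.05, -0.0, -0.0]
ft_force: [0.7, -0.2, 0.3]
finger_gap: 0.0005
```

Run:
```python
from h import *
from plant import arm
c=arm.read_camera("scene")["image"][:,:,::-1]; d=arm.read_camera("wrist")["image"][:,:,::-1]
a=cv2.resize(c[110:250,160:300],None,fx=4,fy=4,interpolation=cv2.INTER_CUBIC); 
cv2.imwrite("pics/e.png",a);cv2.imwrite("pics/w3.png",cv2.resize(d[160:290,230:410],None,fx=4,fy=4,interpolation=cv2.INTER_CUBIC))
print(arm.state()["ft_force"])
```

```text
[ 0.14469133 -0.77157868 -0.95911535]
```

View pics/e.png

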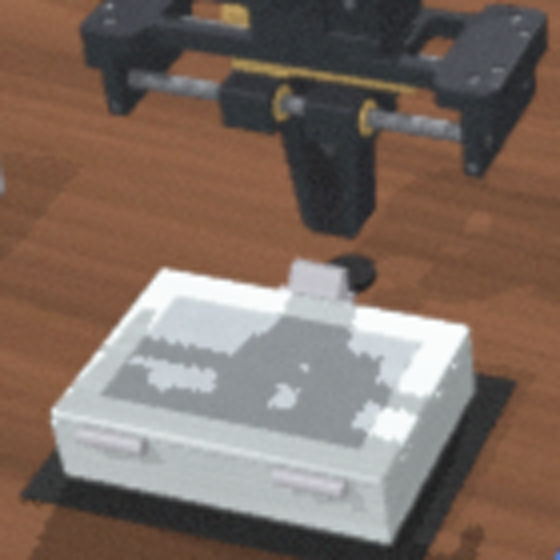

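View pics/w3.png

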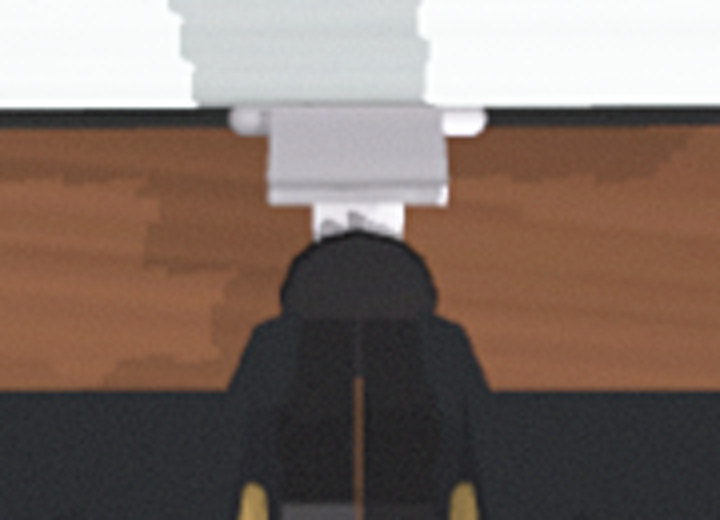

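Run:
```python
from h import *
from plant import arm
for n,o,k in(("scene",(160,110),4),("wrist",(230,160),4)):
    c=arm.read_camera(n); p=arm.state()["tcp_pos"]
    for dz in (0,.01,.02):
        u,v=proj(c,p+[0,0,dz]); print(n,dz,(u-o[0])*k,(v-o[1])*k)
    u,v=proj(c,cw(-88,0,27)); print("btn",(u-o[0])*k,(v-o[1])*k)
```

```text
scene 0 346.0979948853476 276.4002174285897
scene 0.01 343.8067819311741 259.36738375245795
scene 0.02 341.4833175740828 242.09479375829244
btn 345.6339241272681 268.43656856699965
wrist 0 357.44652327811605 294.1156418006725
wrist 0.01 357.5207311493575 319.11163408924097
wrist 0.02 357.6032133773467 346.89473984705376
btn 361.39475354568617 311.95676272134676
```

Run:
```python
from h import *
from plant import arm
s=arm.read_camera("scene");w=arm.read_camera("wrist")
S=lambda p:(p[0]/4+160-.4,p[1]/4+110-.4);W=lambda p:(p[0]/4+230-.4,p[1]/4+160-.4)
print(two(s,S((303,222)),w,W((435,320))),two(s,S((355,237)),w,W((280,320))))
print(arm.state()["tcp_pos"])
# button from 3 views
t=arm.read_camera("top"); cv2.imwrite("pics/t4.png",cv2.resize(t["image"][100:260,330:470,::-1],None,fx=4,fy=4,interpolation=cv2.INTER_CUBIC))
```

```text
(array([ 0.46172402, -0.17089621,  0.06449937]), np.float64(0.0015069638906645467)) (array([ 0.45520473, -0.15033216,  0.05660108]), np.float64(0.0011421689475779808))
[ 0.44655718 -0.16227041  0.02372359]
```

View pics/t4.png

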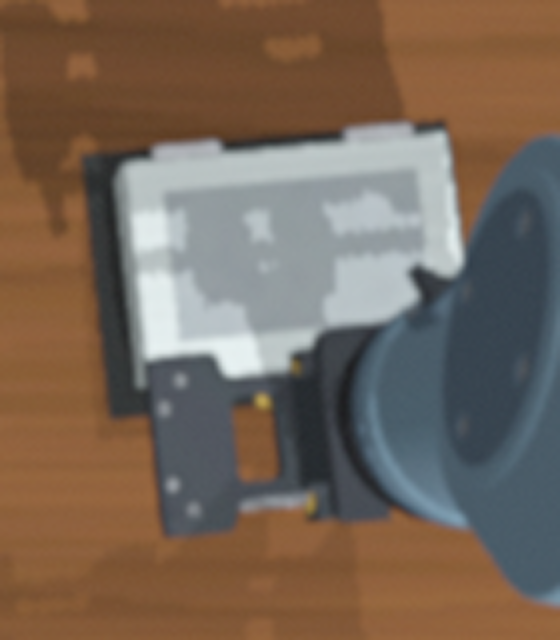

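The images put the real fingertips about 30 mm above the reported TCP, and there is no contact force. I'll keep descending in small steps and let the force decide.

```bash
for i in 1 2 3 4; do python3 -m crank '[0,0,1,0,0,0,-1,0,0,2,0,0,0,-1,0,0,2.5,0,0,0,-1]' | egrep 'tcp|force' ; done
python3 - <<'E'
from h import *
from plant import arm
c=arm.read_camera("scene")["image"][:,:,::-1]; d=arm.read_camera("wrist")["image"][:,:,::-1]
a=cv2.resize(c[110:250,160:300],None,fx=4,fy=4,interpolation=cv2.INTER_CUBIC); 
cv2.imwrite("pics/e2.png",a);cv2.imwrite("pics/w4.png",cv2.resize(d[160:290,230:410],None,fx=4,fy=4,interpolation=cv2.INTER_CUBIC))
E
```

```text
tcp_pos: [0.4465, -0.1622, 0.0211]
ft_force: [-1.0, -0.8, -0.4]
tcp_pos: [0.4465, -0.1623, 0.0186]
ft_force: [-0.2, 0.2, 1.2]
tcp_pos: [0.4465, -0.1622, 0.0161]
ft_force: [0.3, -0.3, -0.3]
tcp_pos: [0.4465, -0.1622, 0.0136]
ft_force: [0.1, -0.2, 0.4]
```

View pics/e2.png

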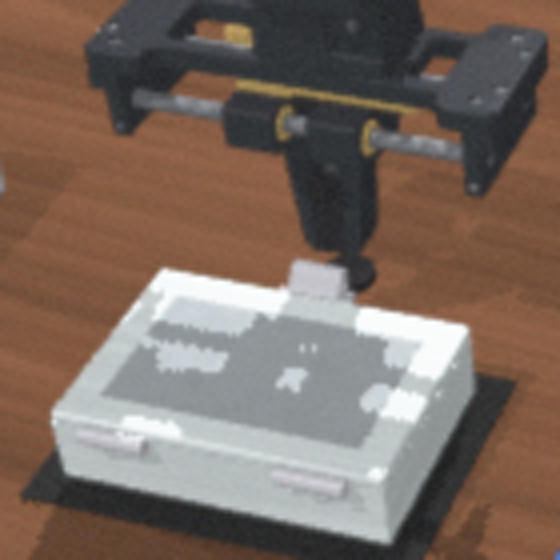

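View pics/w4.png

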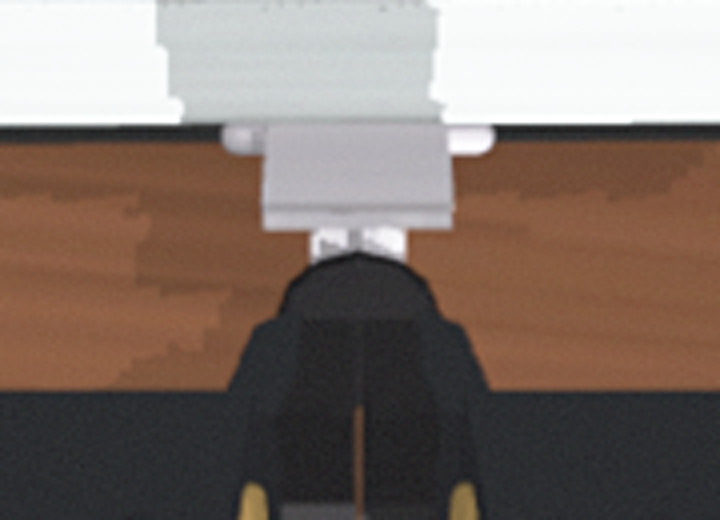

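```bash
for i in 1 2 3 4 5 6 ; do python3 -m crank '[0,0,1,0,0,0,-1,0,0,2,0,0,0,-1,0,0,2,0,0,0,-1]' | egrep 'tcp|force' ; done
python3 - <<'E'
from h import *
from plant import arm
c=arm.read_camera("scene")["image"][:,:,::-1]; d=arm.read_camera("wrist")["image"][:,:,::-1]
a=cv2.resize(c[110:250,160:300],None,fx=4,fy=4,interpolation=cv2.INTER_CUBIC); 
cv2.imwrite("pics/e3.png",a)
E
```

```text
tcp_pos: [0.4465, -0.1622, 0.0116]
ft_force: [0.4, -0.7, 0.4]
tcp_pos: [0.4465, -0.1622, 0.0096]
ft_force: [-0.1, -0.0, -0.7]
tcp_pos: [0.4465, -0.1622, 0.0076]
ft_force: [-0.2, 0.6, -0.2]
tcp_pos: [0.4465, -0.1622, 0.0056]
ft_force: [-0.2, 0.7, 0.0]
tcp_pos: [0.4465, -0.1622, 0.0036]
ft_force: [0.2, -0.4, 0.0]
tcp_pos: [0.4465, -0.1623, 0.0016]
ft_force: [0.5, -1.1, -1.0]
```

View pics/e3.png

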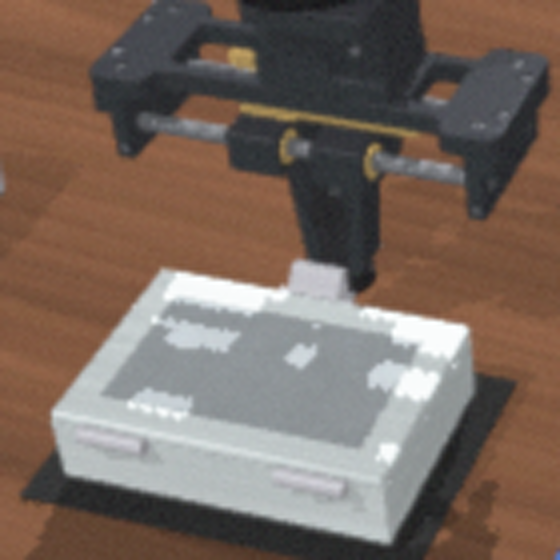

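```bash
for i in 1 2 3 4  ; do python3 -m crank '[0,0,1,0,0,0,-1,0,0,1.5,0,0,0,-1]' | egrep 'tcp|force' ; done
```

```text
tcp_pos: [0.4465, -0.1622, 0.0001]
ft_force: [-1.4, -0.2, -0.4]
tcp_pos: [0.4465, -0.1622, -0.0014]
ft_force: [-0.3, 0.4, -0.1]
tcp_pos: [0.4465, -0.1623, -0.0029]
ft_force: [-1.3, -0.8, -0.6]
tcp_pos: [0.4463, -0.1623, -0.0042]
ft_force: [-2.1, -0.2, 4.5]
```

```bash
for i in 1 2 3  ; do python3 -m crank '[0,0,0.5,0,0,0,-1,0,0,1,0,0,0,-1]' | egrep 'tcp|force' ; done
```

```text
tcp_pos: [0.446, -0.1623, -0.0053]
ft_force: [-3.5, -1.1, 5.2]
tcp_pos: [0.4456, -0.1623, -0.0065]
ft_force: [-3.9, -0.5, 4.1]
tcp_pos: [0.4454, -0.1624, -0.0075]
ft_force: [-5.1, -0.6, 5.4]
```

```bash
for i in 1 2  ; do python3 -m crank '[0,0,0.5,0,0,0,-1,0,0,1,0,0,0,-1]' | egrep 'tcp|force' ; done
python3 - <<'E'
from h import *
from plant import arm
c=arm.read_camera("scene")["image"][:,:,::-1]; d=arm.read_camera("wrist")["image"][:,:,::-1]
a=cv2.resize(c[110:250,160:300],None,fx=4,fy=4,interpolation=cv2.INTER_CUBIC); 
cv2.imwrite("pics/e4.png",a);cv2.imwrite("pics/w5.png",cv2.resize(d[120:310,210:430],None,fx=3,fy=3,interpolation=cv2.INTER_CUBIC))
E
```

```text
tcp_pos: [0.4455, -0.1623, -0.0086]
ft_force: [-4.9, -0.6, 3.6]
tcp_pos: [0.4459, -0.1623, -0.0094]
ft_force: [-4.4, -1.2, 5.3]
```

View pics/e4.png

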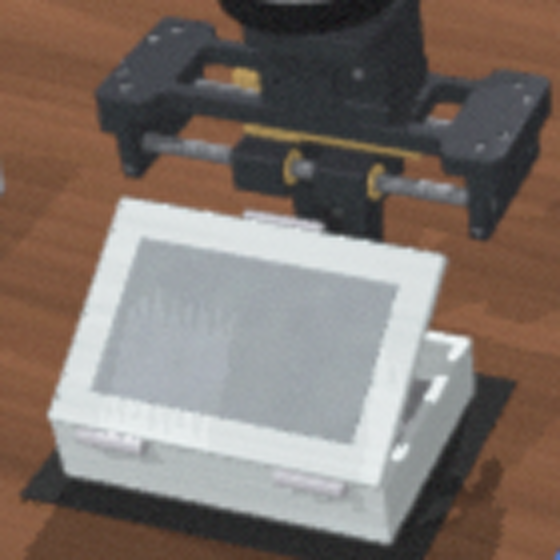

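View pics/w5.png

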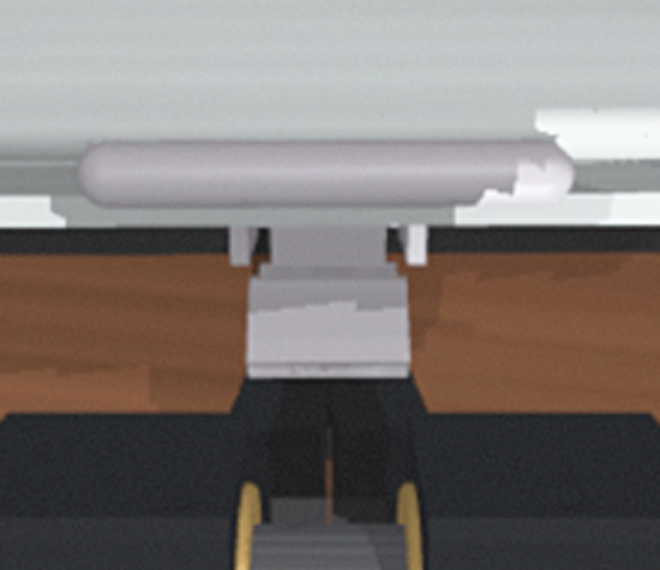

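```bash
python3 -m crank '[-3,0,-10,0,0,0,-1,-10,0,-40,0,0,0,-1,-20,0,-90,0,0,0,-1,-20,0,-140,0,0,0,-1,-20,0,-160,0,0,0,-1]'
python3 - <<'E'
from h import *
from plant import arm
goto(np.array([.538,.181,.10]),down(0))
goto(np.array([.538,.181,.10]),down(180))
for n in ["scene","top"]:
    c=arm.read_camera(n); cv2.imwrite(f"pics/{n}5.png",c["image"][:,:,::-1])
E
```

```text
time: 11.82
tcp_pos: [0.4294, -0.1647, 0.1544]
eef_rot: [0.999, 0.05, 0.004, 0.001]
ft_force: [-0.3, -0.7, -0.3]
finger_gap: 0.0004
t 11.82 at [ 0.4294 -0.1647  0.1544] F [-0.3 -0.7 -0.3] gap 0.0004
shift [ 142.2 -333.2   54.5] rot [ 0.1 -0.4  5.7]
t 11.82 at [ 0.4294 -0.1647  0.1544] F [-0.3 -0.7 -0.3] gap 0.0004
shift [ 142.2 -333.2   54.5] rot [   0.6    0.2 -174.3]
```

View pics/scene5.png

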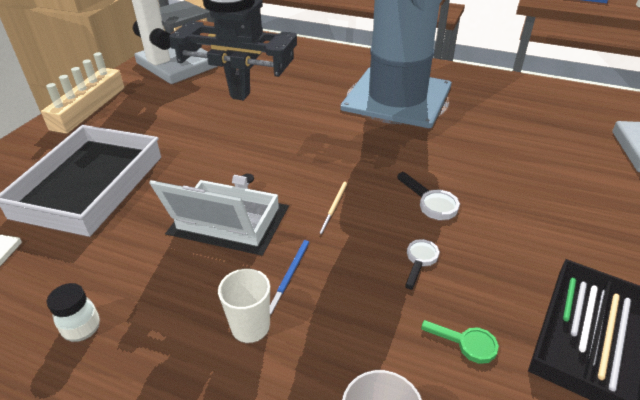

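View pics/top5.png

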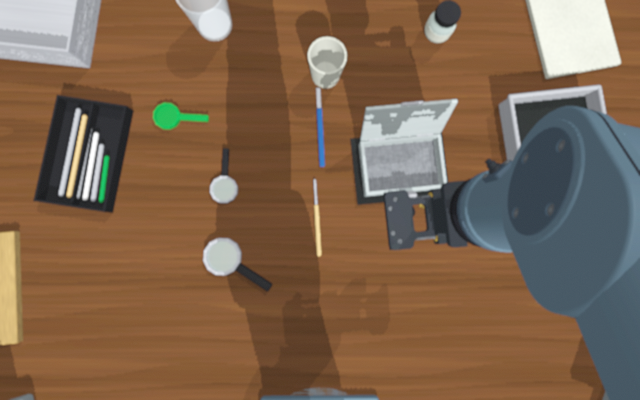

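```bash
python3 -m crank '[26,-55,0,0,0,5.7,-0.2,51,-111,0,0,0,5.7,-0.2,77,-167,0,0,0,5.7,-0.2,102,-223,0,0,0,5.7,-0.2,128,-279,0,0,0,5.7,-0.2]'
python3 - <<'E'
from h import *
goto(np.array([.549,.181,.02]),down(0))
E
```

```text
time: 12.55
tcp_pos: [0.5265, 0.1283, 0.1497]
eef_rot: [1.0, 0.0, -0.0, -0.0]
ft_force: [0.8, -0.5, -0.4]
finger_gap: 0.0355
t 12.55 at [0.5265 0.1283 0.1497] F [ 0.8 -0.5 -0.4] gap 0.0355
shift [ 22.5 -52.7 129.7] rot [-0.  0.  0.]
```

```bash
python3 -m crank '[22,-52,0,0,0,0,-0.2,22,-52,60,0,0,0,-0.2,22,-52,100,0,0,0,-0.2,22,-52,100,0,0,0,-0.2]'
python3 - <<'E'
from h import *
goto(np.array([.549,.181,.02]),down(0))
from plant import arm
ts={}
for n in ["scene","wrist"]:
    c=arm.read_camera(n); ts[n]=c
cv2.imwrite("pics/w6.png",cv2.resize(ts["wrist"]["image"][:,:,::-1],None,fx=1.25,fy=1.25))
cv2.imwrite("pics/s6.png",cv2.resize(ts["scene"]["image"][150:300,340:500,::-1],None,fx=4,fy=4,interpolation=cv2.INTER_CUBIC))
E
```

```text
time: 13.05
tcp_pos: [0.5452, 0.1775, 0.0471]
eef_rot: [1.0, 0.0, -0.003, 0.001]
ft_force: [-0.1, -1.1, 0.2]
finger_gap: 0.0352
t 13.05 at [0.5452 0.1775 0.0471] F [-0.1 -1.1  0.2] gap 0.0352
shift [ 4.  -3.6 27.1] rot [0.1 0.4 0. ]
```

View pics/w6.png

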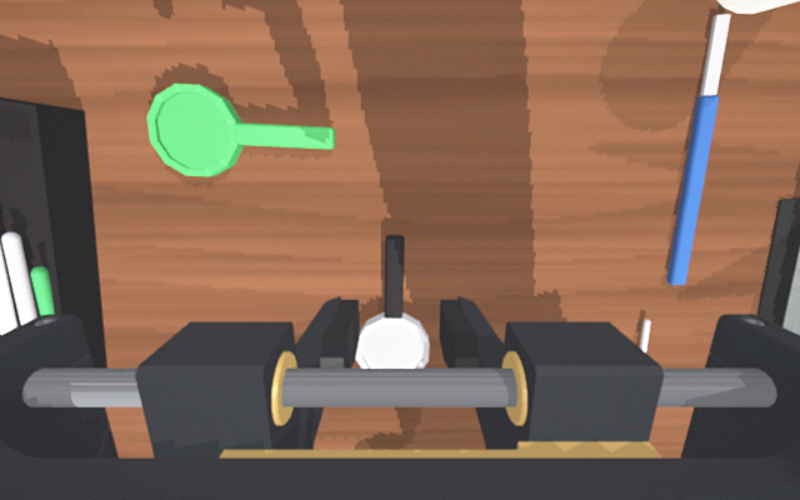

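View pics/s6.png

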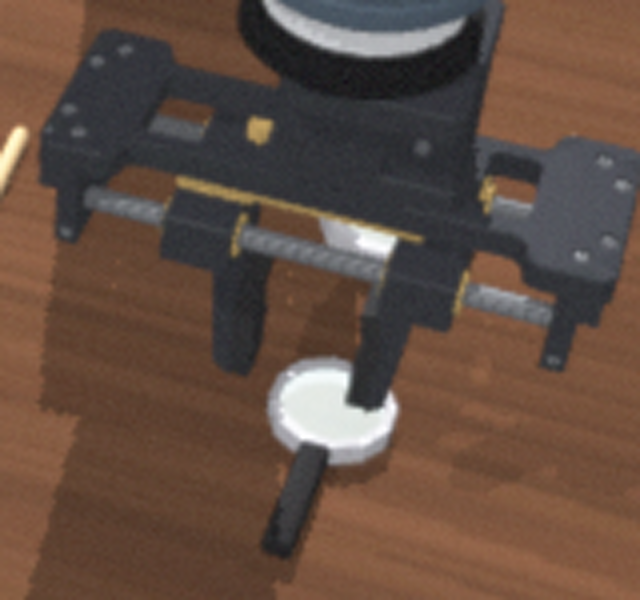

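Run:
```python
from h import *
from plant import arm
c=arm.read_camera("wrist");s=arm.read_camera("scene");t=arm.read_camera("top")
for p in [(395,237),(393,318),(394,278)]: print(plane(c,p[0]/1.25,p[1]/1.25,.010).round(4))
print(arm.state()["tcp_pos"],c["eye"])
# two-view height: wrist vs top: handle end
print(two(c,(395/1.25,237/1.25),t,(185/6+195-.4,108/6+130-.4)))
print(two(c,(393/1.25,318/1.25),t,(179/6+195-.4,268/6+130-.4)))
# finger tips visual: scene crop tips left(237,370) right (368,408)
f=lambda p:(p[0]/4+340-.4,p[1]/4+150-.4)
for z in (.06,.07,.08,.09): print(z,plane(s,*f((237,370)),z).round(4),plane(s,*f((368,405)),z).round(4))
```

```text
[0.5678 0.1811 0.01  ]
[0.5131 0.1826 0.01  ]
[0.541  0.1818 0.01  ]
[0.54980468 0.17857531 0.05256438] [0.62248086 0.17865861 0.22860467]
(array([0.56650186, 0.18100366, 0.00436933]), np.float64(0.0003501310038983325))
(array([0.51378783, 0.18137123, 0.01036601]), np.float64(0.0025806022774545025))
0.06 [0.5345 0.1517 0.06  ] [0.5338 0.2014 0.06  ]
0.07 [0.5444 0.1536 0.07  ] [0.5437 0.2024 0.07  ]
0.08 [0.5542 0.1555 0.08  ] [0.5536 0.2033 0.08  ]
0.09 [0.5641 0.1574 0.09  ] [0.5635 0.2043 0.09  ]
```

```bash
python3 -m crank '[0,-2.7,30,0,0,0,-0.2,0,-2.7,60,0,0,0,-0.2,0,-2.7,72,0,0,0,-0.2,0,-2.7,72,0,0,0,-0.2,0,-2.7,72,0,0,0,-0.2]';python3 -m crank '[0,0,1,0,0,0,-0.2,0,0,2,0,0,0,-0.2]';python3 -m crank '[0,0,1,0,0,0,-0.2,0,0,2,0,0,0,-0.2]'
```

```text
time: 13.92
tcp_pos: [0.5494, 0.1812, -0.02]
eef_rot: [1.0, -0.0, 0.001, -0.0]
ft_force: [-0.1, 0.6, 0.2]
finger_gap: 0.0351
time: 14.18
tcp_pos: [0.5487, 0.1809, -0.0227]
eef_rot: [1.0, 0.0, 0.0, -0.0]
ft_force: [0.4, 0.2, 0.0]
finger_gap: 0.0352
time: 14.42
tcp_pos: [0.5483, 0.1808, -0.0253]
eef_rot: [1.0, 0.0, 0.0, 0.0]
ft_force: [-0.4, 0.4, 0.2]
finger_gap: 0.0353
```

```bash
for i in 1 2 3 4; do python3 -m crank '[0,0,0.5,0,0,0,-0.2,0,0,1,0,0,0,-0.2]' | egrep 'tcp|force'; done;  python3 - <<'E'
from h import *
from plant import arm
s=arm.read_camera("scene")
cv2.imwrite("pics/s7.png",cv2.resize(s["image"][180:310,350:490,::-1],None,fx=4,fy=4,interpolation=cv2.INTER_CUBIC))
E
```

```text
tcp_pos: [0.5483, 0.1808, -0.0264]
ft_force: [0.3, -0.0, -0.4]
tcp_pos: [0.5483, 0.1809, -0.0273]
ft_force: [-1.0, -0.5, 0.8]
tcp_pos: [0.5483, 0.1808, -0.0283]
ft_force: [0.6, 0.6, 0.2]
tcp_pos: [0.5483, 0.1808, -0.0294]
ft_force: [-1.2, -0.3, -0.6]
```

View pics/s7.png

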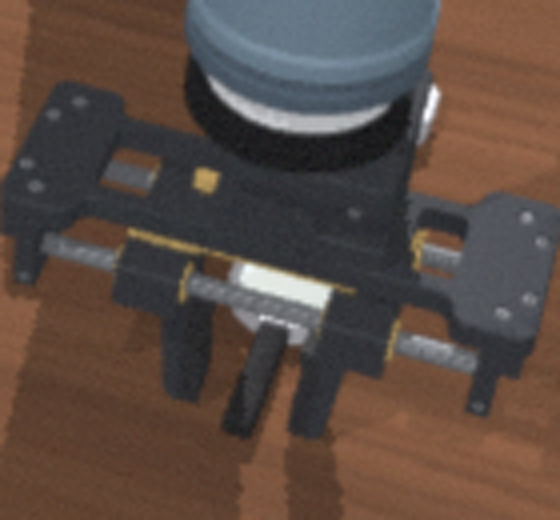

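```bash
for i in 1 2 3; do python3 -m crank '[0,0,0.5,0,0,0,-0.2,0,0,0.5,0,0,0,-0.2]' | egrep 'tcp|force'; done
```

```text
tcp_pos: [0.5482, 0.1808, -0.0298]
ft_force: [0.8, 0.4, 0.3]
tcp_pos: [0.5482, 0.1808, -0.0304]
ft_force: [-0.9, 0.3, -0.5]
tcp_pos: [0.5483, 0.1808, -0.0309]
ft_force: [-0.2, -0.2, 0.5]
```

Near enough. I close on the handle and lift slightly.

```bash
python3 -m crank '[0,0,0,0,0,0,-1,0,0,0,0,0,0,-1,0,0,0,0,0,0,-1,0,0,0,0,0,0,-1]'; python3 -m crank '[0,0,-10,0,0,0,-1,0,0,-30,0,0,0,-1,0,0,-80,0,0,0,-1,0,0,-80,0,0,0,-1]';  python3 - <<'E'
from h import *
from plant import arm
s=arm.read_camera("scene");w=arm.read_camera("wrist")
cv2.imwrite("pics/s8.png",cv2.resize(s["image"][130:300,340:500,::-1],None,fx=3.5,fy=3.5,interpolation=cv2.INTER_CUBIC))
cv2.imwrite("pics/w8.png",w["image"][:,:,::-1])
E
```

```text
time: 16.73
tcp_pos: [0.5483, 0.1808, -0.0308]
eef_rot: [1.0, 0.0, -0.0, 0.0]
ft_force: [-0.1, -0.0, 0.1]
finger_gap: 0.0115
time: 17.23
tcp_pos: [0.5517, 0.1821, 0.0541]
eef_rot: [1.0, -0.0, 0.004, -0.001]
ft_force: [0.4, -0.1, -0.7]
finger_gap: 0.0117
```

View pics/s8.png

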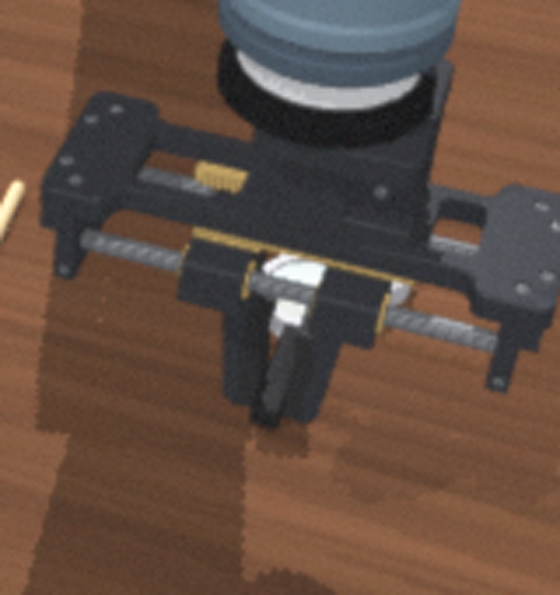

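View pics/w8.png

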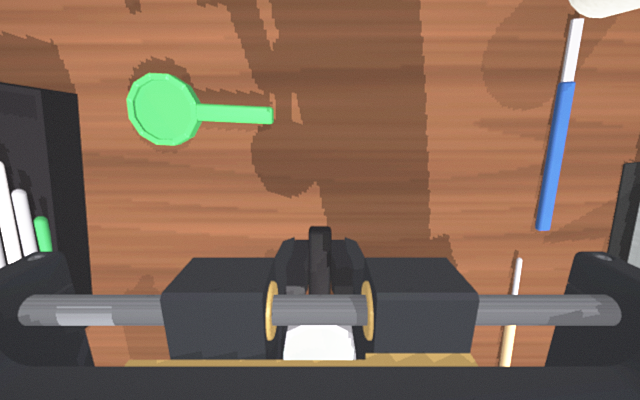

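```bash
python3 -m crank '[0,0,-40,0,0,-10,-1,-5,60,-100,0,0,-20,-1,-10,115,-110,0,0,-30,-1,-15,170,-110,0,0,-40,-1,-20,225,-110,0,0,-50,-1]'
python3 - <<'E'
from h import *
goto(cw(0,50,170),down(95.7))
from plant import arm
print(arm.state()["joint_positions"].round(2))
E
```

```text
time: 17.95
tcp_pos: [0.5277, -0.045, 0.159]
eef_rot: [0.906, 0.424, -0.0, -0.0]
ft_force: [1.7, 1.0, 0.0]
finger_gap: 0.0119
t 17.95 at [ 0.5277 -0.045   0.159 ] F [1.7 1.  0. ] gap 0.0119
shift [-45.8  38.1 -11. ] rot [ -0.    0.  -45.6]
[ 0.33  0.43 -0.42  1.88  0.22  0.88 -0.89]
```

```bash
python3 -m crank '[-10,10,-11,0,0,-10,-1,-25,20,-11,0,0,-20,-1,-35,30,-11,0,0,-30,-1,-45.8,38,-11,0,0,-40,-1,-45.8,38,-11,0,0,-45.6,-1]'; python3 -m crank '[0,0,0,-8,0,0,-1,0,0,0,-16,0,0,-1,0,0,0,-20,0,0,-1,0,0,0,-20,0,0,-1]';python3 - <<'E'
from h import *
goto(cw(0,50,170),down(95.7,-20,95.7))
from plant import arm
st=arm.state();print(st["joint_positions"].round(2))
s=arm.read_camera("scene");w=arm.read_camera("wrist");t=arm.read_camera("top")
cv2.imwrite("pics/s9.png",cv2.resize(s["image"][0:260,120:400,::-1],None,fx=2.2,fy=2.2,interpolation=cv2.INTER_CUBIC))
cv2.imwrite("pics/w9.png",w["image"][:,:,::-1])
cv2.imwrite("pics/t9.png",cv2.resize(t["image"][60:260,300:540,::-1],None,fx=3,fy=3,interpolation=cv2.INTER_CUBIC))
zt=R.from_quat(st["eef_rot"]).apply([0,0,1]);print("toolz",zt.round(3))
for n,P in(("tcp",st["tcp_pos"]),("world z+31",st["tcp_pos"]+[0,0,.031]),("tool-31",st["tcp_pos"]-.031*zt)):
    u,v=proj(s,P);u2,v2=proj(t,P); print(n,((u-120)*2.2,v*2.2),((u2-300)*3,(v2-60)*3))
E
```

```text
time: 18.58
tcp_pos: [0.5268, -0.1038, 0.1691]
eef_rot: [0.672, 0.74, -0.001, -0.001]
ft_force: [-0.6, 0.3, -0.6]
finger_gap: 0.0113
time: 19.08
tcp_pos: [0.5255, -0.1028, 0.1688]
eef_rot: [0.664, 0.728, 0.127, 0.115]
ft_force: [0.8, -0.1, 0.3]
finger_gap: 0.0116
t 19.07 at [ 0.5255 -0.1028  0.1688] F [ 0.8 -0.1  0.3] gap 0.0116
shift [-1.9  2.2 -0.5] rot [-0.2  0.1 -0.4]
[ 0.73  0.3  -0.65  2.14  0.24  0.43  0.03]
toolz [ 0.337  0.032 -0.941]
tcp (np.float64(275.81567085473955), np.float64(314.73770548572537)) (np.float64(271.16209329143464), np.float64(277.88865089804074))
world z+31 (np.float64(270.89472170186076), np.float64(276.5295787700049)) (np.float64(284.2511860989881), np.float64(264.68045708281693))
tool-31 (np.float64(277.4763001269143), np.float64(270.9001812981587)) (np.float64(285.77936370319264), np.float64(287.127370284245))
```

View pics/s9.png

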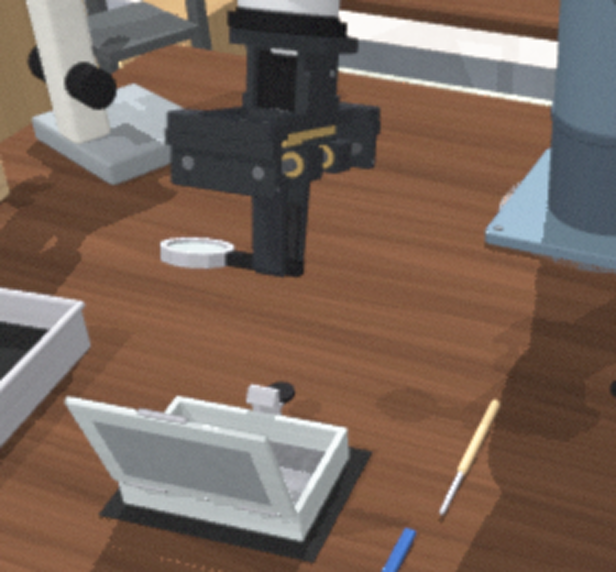

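View pics/t9.png

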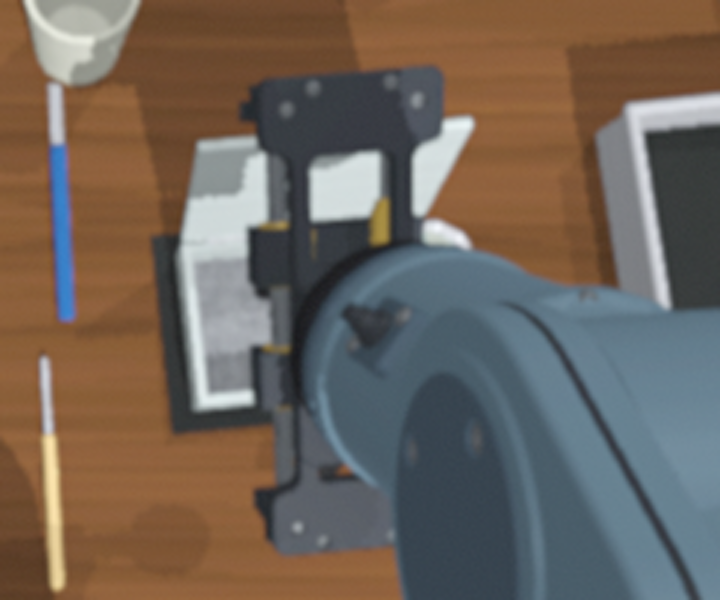

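View pics/w9.png

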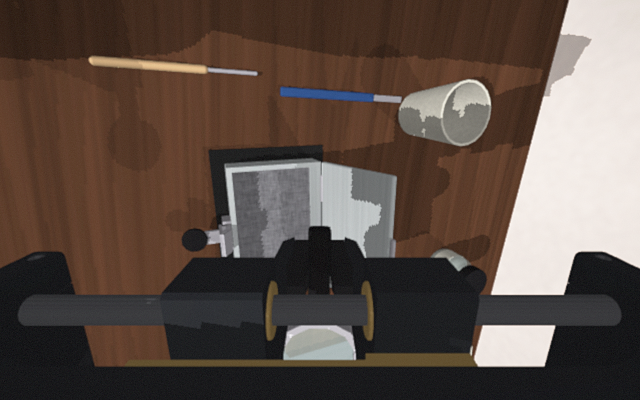

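```bash
cat >> h.py <<'E'
def gotoL(x,y,z,r,off=.035):
    goto(cw(x,y,z)+off*r.apply([0,0,1]),r)
E
python3 - <<'E'
from h import *
gotoL(-5,50,100,down(95.7,-20,95.7))
gotoL(-5,50,24,down(95.7,-20,95.7))
E
```

```text
t 19.23 at [ 0.5287 -0.1022  0.1703] F [0.3 0.3 0.1] gap 0.0114
shift [ -2.2 -30.   98.9] rot [-0.   0.1 -0.3]
t 19.23 at [ 0.5287 -0.1022  0.1703] F [0.3 0.3 0.1] gap 0.0114
shift [ -2.2 -55.9 170.4] rot [-0.   0.1 -0.3]
```

```bash
python3 -m crank '[-2,-15,30,0,0,0,-1,-2,-30,60,0,0,0,-1,-2,-30,99,0,0,0,-1,-2,-30,99,0,0,0,-1]';python3 - <<'E'
from h import *
gotoL(-5,50,24,down(95.7,-20,95.7))
from plant import arm
st=arm.state()
s=arm.read_camera("scene");w=arm.read_camera("wrist");t=arm.read_camera("top")
cv2.imwrite("pics/s10.png",cv2.resize(s["image"][60:260,130:330,::-1],None,fx=3,fy=3,interpolation=cv2.INTER_CUBIC))
cv2.imwrite("pics/w10.png",w["image"][:,:,::-1])
cv2.imwrite("pics/t10.png",cv2.resize(t["image"][60:260,300:540,::-1],None,fx=3,fy=3,interpolation=cv2.INTER_CUBIC))
E
```

```text
time: 19.73
tcp_pos: [0.5335, -0.1027, 0.0647]
eef_rot: [0.662, 0.729, 0.128, 0.115]
ft_force: [-0.4, 0.2, 0.0]
finger_gap: 0.0113
t 19.73 at [ 0.5335 -0.1027  0.0647] F [-0.4  0.2  0. ] gap 0.0113
shift [ -1.4 -24.1  69.6] rot [-0.2 -0.  -0.2]
```

View pics/s10.png

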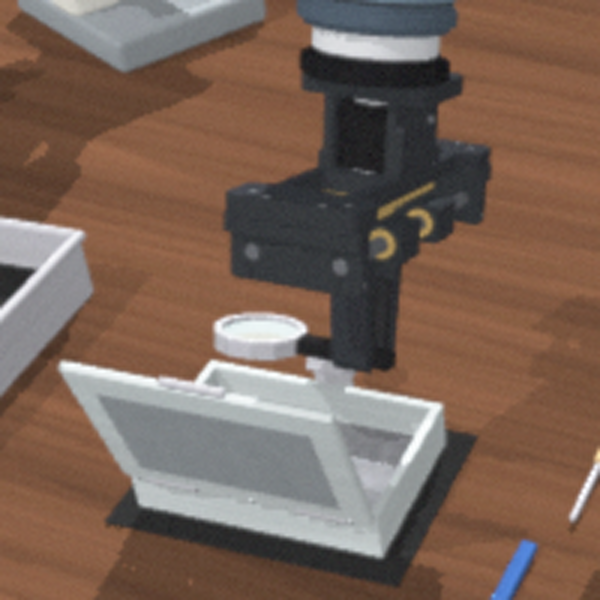

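View pics/w10.png

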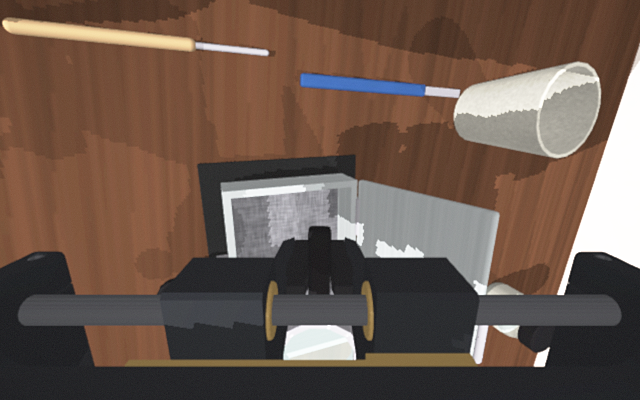

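View pics/t10.png

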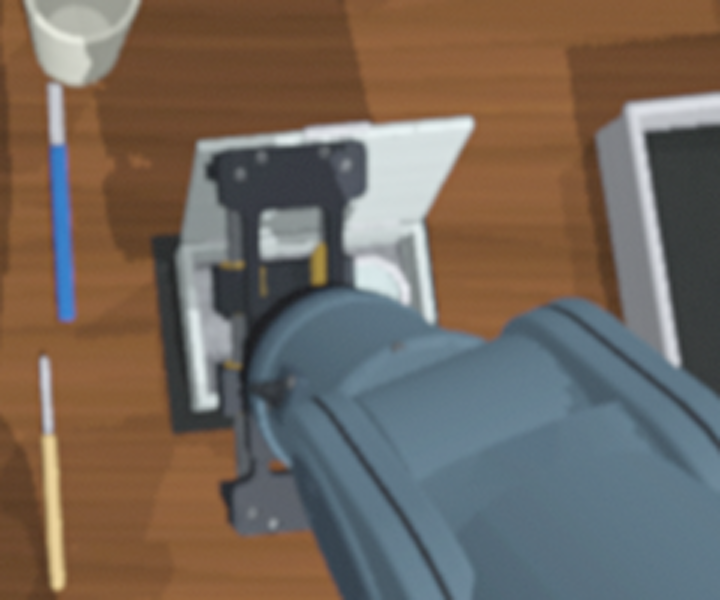

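Run:
```python
from h import *
from plant import arm
t=arm.read_camera("top");s=arm.read_camera("scene")
p,e=two(t,(380/3+300,283/3+60),s,(260/3+130,332/3+60)); print(p,e)
a=np.radians(YAW); d=(p[:2]-C)*1e3; print("case xy",d@[np.cos(a),np.sin(a)],d@[-np.sin(a),np.cos(a)])
```

```text
[ 0.5328812  -0.16905316  0.10495188] 0.016003036411122478
case xy -1.0859599290927808 -14.718073745450713
```

```bash
python3 -m crank '[-1,-7,20,0,0,0,-1,-1,-14,40,0,0,0,-1,-1,-20.5,58,0,0,0,-1,-1,-20.5,58,0,0,0,-1]';python3 - <<'E'
from h import *
gotoL(-5,50,24,down(95.7,-20,95.7))
from plant import arm
s=arm.read_camera("scene");w=arm.read_camera("wrist");t=arm.read_camera("top")
cv2.imwrite("pics/s11.png",cv2.resize(s["image"][60:260,130:330,::-1],None,fx=3,fy=3,interpolation=cv2.INTER_CUBIC))
cv2.imwrite("pics/w11.png",w["image"][:,:,::-1])
E
```

```text
time: 20.48
tcp_pos: [0.5346, -0.1054, 0.0055]
eef_rot: [0.663, 0.728, 0.129, 0.117]
ft_force: [0.5, -0.1, -0.9]
finger_gap: 0.0116
t 20.48 at [ 0.5346 -0.1054  0.0055] F [ 0.5 -0.1 -0.9] gap 0.0116
shift [ 1.6 -4.9 13.5] rot [ 0.   0.1 -0.3]
```

View pics/s11.png

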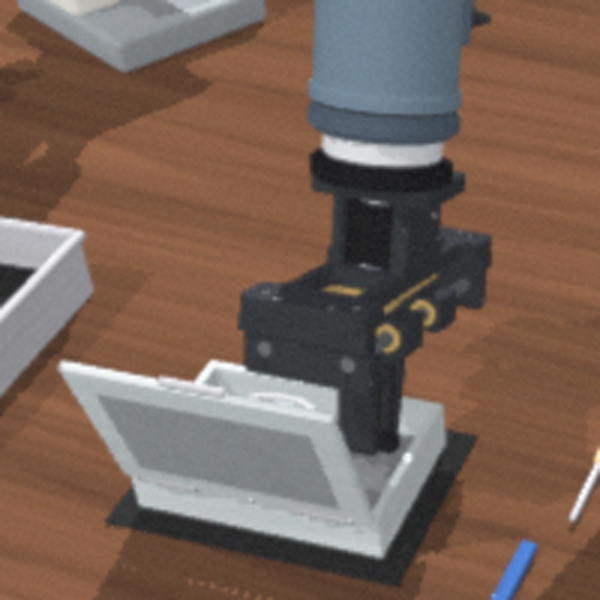

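View pics/w11.png

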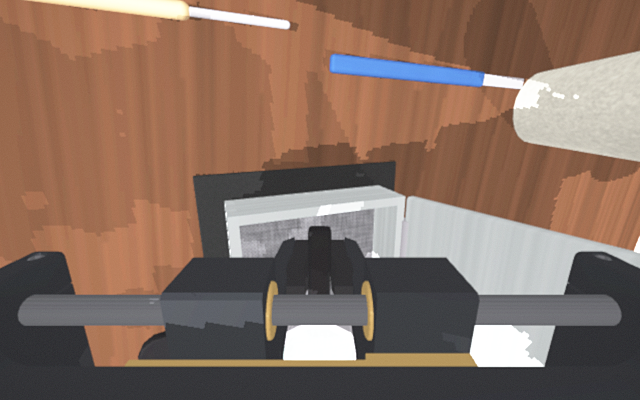

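Clear. I descend further in 2 mm steps, watching the force.

```bash
python3 -m crank '[1,-2,5,0,0,0,-1,1,-3,8,0,0,0,-1,1,-3,8,0,0,0,-1]'|egrep 'tcp|force'; for i in 1 2 3; do python3 -m crank '[0,-0.7,1.9,0,0,0,-1,0,-0.7,1.9,0,0,0,-1]'|egrep 'tcp|force';done
```

```text
tcp_pos: [0.5345, -0.1041, -0.0028]
ft_force: [-0.3, -0.5, 0.2]
tcp_pos: [0.5343, -0.1039, -0.0052]
ft_force: [-0.2, 0.3, -1.1]
tcp_pos: [0.5341, -0.1038, -0.0074]
ft_force: [0.2, 0.1, 0.2]
tcp_pos: [0.5341, -0.1038, -0.0094]
ft_force: [0.3, 0.7, -0.2]
```

```bash
for i in 1 2 3 4; do python3 -m crank '[0,-0.4,1.0,0,0,0,-1,0,-0.4,1.0,0,0,0,-1]'|egrep 'tcp|force';done
```

```text
tcp_pos: [0.5342, -0.1038, -0.0104]
ft_force: [0.4, -0.8, -0.8]
tcp_pos: [0.5343, -0.1037, -0.0113]
ft_force: [0.6, 0.9, 0.9]
tcp_pos: [0.5345, -0.1036, -0.0123]
ft_force: [-0.8, -0.1, 4.1]
tcp_pos: [0.5344, -0.1034, -0.0133]
ft_force: [-0.4, 1.2, 4.5]
```

```bash
python3 -m crank '[0,0,0,0,0,0,-0.55,0,0,0,0,0,0,-0.55,0,0,0,0,0,0,-0.55]'; python3 -m crank '[0,0,-5,0,0,0,-0.5,0,0,-15,0,0,0,-0.5,0,0,-30,0,0,0,-0.5,0,0,-45,0,0,0,-0.5]';python3 - <<'E'
from h import *
from plant import arm
goto(cw(0,0,10),down(95.7))
s=arm.read_camera("scene");w=arm.read_camera("wrist");t=arm.read_camera("top")
cv2.imwrite("pics/s12.png",cv2.resize(s["image"][60:260,130:330,::-1],None,fx=3,fy=3,interpolation=cv2.INTER_CUBIC))
cv2.imwrite("pics/w12.png",w["image"][:,:,::-1])
E
```

```text
time: 23.12
tcp_pos: [0.5338, -0.1041, -0.0138]
eef_rot: [0.663, 0.728, 0.128, 0.117]
ft_force: [-0.9, -0.2, -0.2]
finger_gap: 0.0198
time: 23.62
tcp_pos: [0.5185, -0.1053, 0.0293]
eef_rot: [0.663, 0.728, 0.128, 0.117]
ft_force: [-0.3, -0.1, -0.2]
finger_gap: 0.0221
t 23.62 at [ 0.5185 -0.1053  0.0293] F [-0.3 -0.1 -0.2] gap 0.0221
shift [-50.1   2.2  21.4] rot [20.   0.1 -0.3]
```

View pics/s12.png

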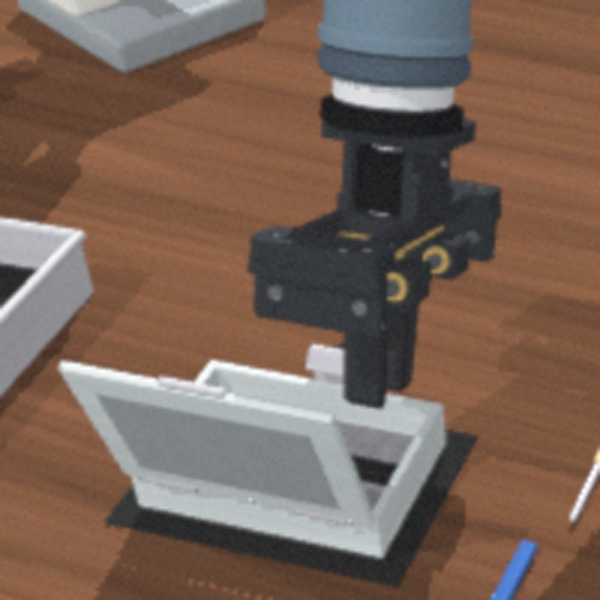

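View pics/w12.png

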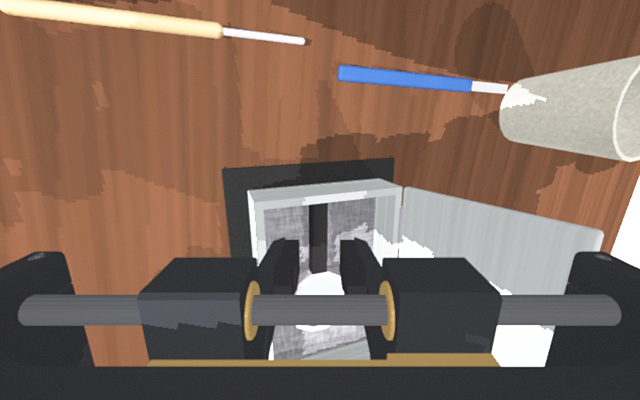

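```bash
python3 -m crank '[0,0,-50,0,0,0,-0.5,0,0,-100,0,0,0,-1,0,0,-130,0,0,0,-1,0,0,-130,10,0,0,-1,0,0,-130,20,0,0,-1]';python3 - <<'E'
from h import *
from plant import arm
goto(cw(-60,0,180),down(5.7))
s=arm.read_camera("scene");w=arm.read_camera("wrist");t=arm.read_camera("top")
cv2.imwrite("pics/s13.png",cv2.resize(s["image"][60:260,130:330,::-1],None,fx=3,fy=3,interpolation=cv2.INTER_CUBIC))
cv2.imwrite("pics/t13.png",cv2.resize(t["image"][60:260,300:540,::-1],None,fx=3,fy=3,interpolation=cv2.INTER_CUBIC))
E
```

```text
time: 24.4
tcp_pos: [0.4738, -0.113, 0.1516]
eef_rot: [0.676, 0.737, -0.003, -0.001]
ft_force: [1.0, 0.3, 0.3]
finger_gap: 0.0006
t 24.4 at [ 0.4738 -0.113   0.1516] F [1.  0.3 0.3] gap 0.0006
shift [-47.   -5.2 -28.3] rot [-0.1  0.3 89.3]
```

View pics/t13.png

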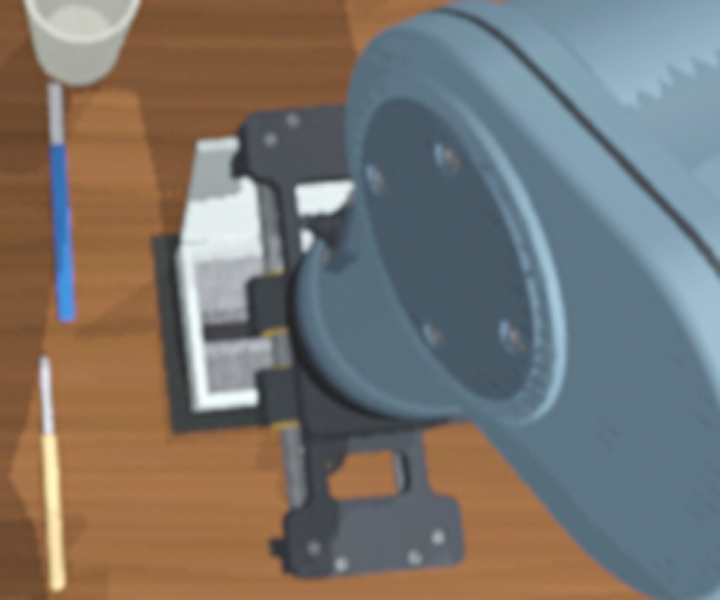

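```bash
python3 -m crank '[0,0,-15,0,0,10,-1,0,0,-30,0,0,20,-1,0,0,-30,0,0,30,-1,0,0,-30,0,0,40,-1,0,0,-30,0,0,50,-1]' >/dev/null;python3 - <<'E'
from h import *
goto(cw(115,0,185),down(5.7))
E
```

```text
t 25.18 at [ 0.4733 -0.1101  0.18  ] F [ 0.1 -0.  -0.3] gap 0.0001
shift [ 99.6 146.   -4.7] rot [ 0.1 -0.  39.3]
```

```bash
python3 -m crank '[20,29,-4,0,0,10,-1,45,65,-4,0,0,20,-1,75,110,-4,0,0,30,-1,100,146,-4,0,0,39,-1,100,146,-4,0,0,39,-1]' >/dev/null;python3 - <<'E'
from h import *
goto(cw(115,0,75),down(5.7))
from plant import arm
s=arm.read_camera("scene");w=arm.read_camera("wrist");t=arm.read_camera("top")
cv2.imwrite("pics/s14.png",cv2.resize(s["image"][0:260,130:400,::-1],None,fx=2.2,fy=2.2,interpolation=cv2.INTER_CUBIC))
cv2.imwrite("pics/t14.png",t["image"][:,:,::-1])
cv2.imwrite("pics/w14.png",w["image"][:,:,::-1])
E
```

```text
t 25.8 at [ 0.6499 -0.1413  0.1835] F [ 0.1  0.1 -0.3] gap 0.0005
shift [ -3.3   1.1 108.5] rot [ 0.1 -0.1  0.6]
```

View pics/s14.png

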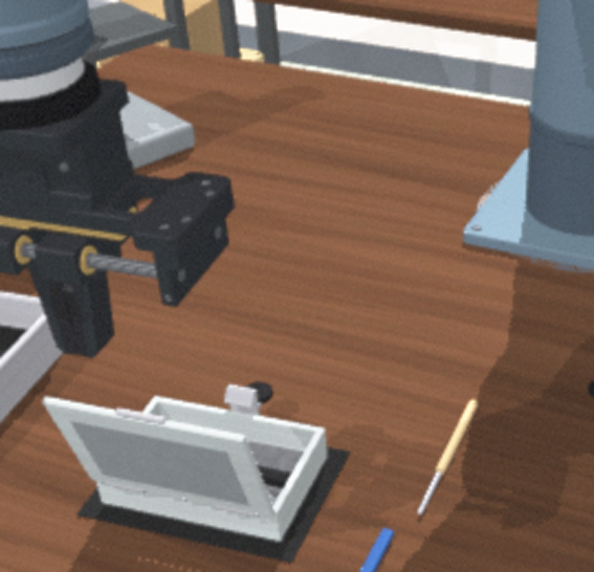

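View pics/w14.png

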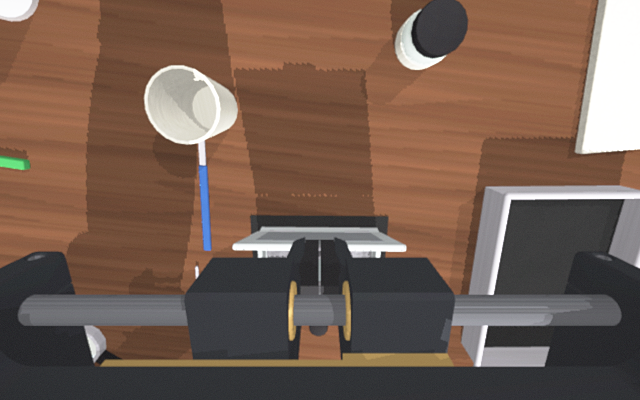

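```bash
python3 -m crank '[-3,1,50,0,0,0,-1,-3,1,100,0,0,0,-1,-3,1,104,0,0,0,-1,-3,1,104,0,0,0,-1]' >/dev/null;python3 - <<'E'
from h import *
goto(cw(97,0,79),down(5.7))
from plant import arm
s=arm.read_camera("scene");w=arm.read_camera("wrist");t=arm.read_camera("top")
cv2.imwrite("pics/s15.png",cv2.resize(s["image"][60:260,100:340,::-1],None,fx=3,fy=3,interpolation=cv2.INTER_CUBIC))
cv2.imwrite("pics/w15.png",w["image"][:,:,::-1])
E
```

```text
t 26.45 at [ 0.6462 -0.1422  0.0825] F [-0.1 -0.6  0.2] gap 0.0003
shift [-17.3   0.6   3.5] rot [ 0.  -0.1  0.7]
```

View pics/s15.png

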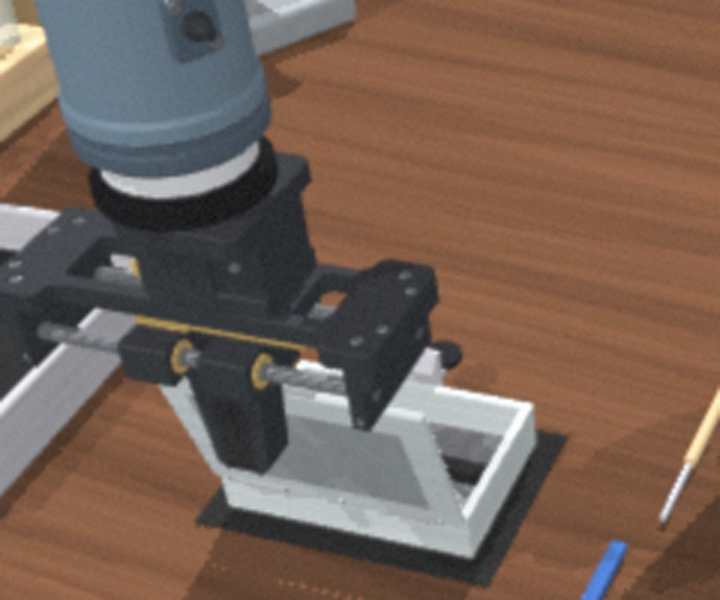

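View pics/w15.png

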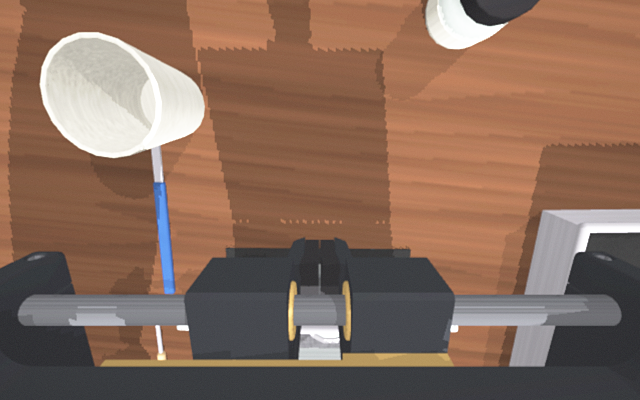

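Run:
```python
import numpy as np
b=3.5
for th in list(range(105,0,-7))+[4,2,1,0]:
    t=np.radians(th); s=80+14*np.clip((95-th)/60,0,1)
    u=np.array([-np.cos(t),np.sin(t)]);n=np.array([np.sin(t),np.cos(t)]);H=np.array([50,b+30])
    if th>90: c=H+102*u+6*n; P=np.array([c[0],b+30+80])
    else: P=H+s*u+6*n
    print(th,(P+[9,-31]).round(1))
```

```text
105 [91.2 82.5]
98 [79.1 82.5]
91 [66.8 82.5]
84 [56.3 85.2]
77 [45.9 85.9]
70 [35.3 85.2]
63 [24.6 83.2]
56 [14.2 79.7]
49 [ 4.  74.9]
42 [-5.6 68.8]
35 [-14.6  61.3]
28 [-21.2  51.9]
21 [-26.6  41.8]
14 [-30.8  31.1]
7 [-33.6  19.9]
4 [-34.4  15. ]
2 [-34.7  11.8]
1 [-34.9  10.1]
0 [-35.    8.5]
```

```bash
python3 -m crank '[-12,0.5,0,0,0,0.6,-1,-23,0.5,0,0,0,0.6,-1,-35,0.5,0,0,0,0.6,-1,-47,0.5,0,0,0,0.6,-1,-58,0.5,-2.7,0,0,0.6,-1]' ;python3 - <<'E'
from h import *
goto(cw(56.3,0,85.2),down(5.7))
from plant import arm
s=arm.read_camera("scene")
cv2.imwrite("pics/s16.png",cv2.resize(s["image"][60:260,100:340,::-1],None,fx=3,fy=3,interpolation=cv2.INTER_CUBIC))
E
```

```text
time: 27.22
tcp_pos: [0.5872, -0.1492, 0.0834]
eef_rot: [0.999, 0.05, -0.0, -0.0]
ft_force: [2.8, 0.5, -1.6]
finger_gap: 0.0005
t 27.23 at [ 0.5872 -0.1492  0.0834] F [ 2.8  0.5 -1.6] gap 0.0005
shift [ 1.3 -0.3 -1.8] rot [-0.   0.   0.1]
```

View pics/s16.png

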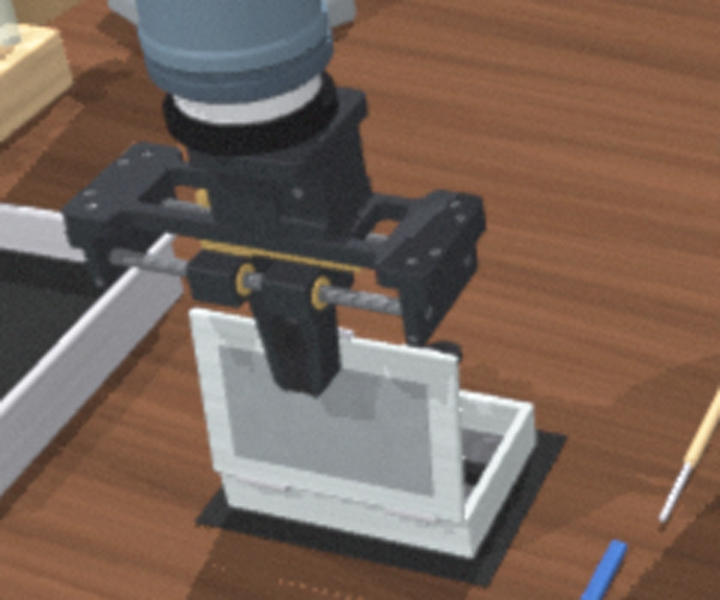

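```bash
python3 -m crank '[-10.4,0,-0.7,0,0,0,-1,-21,0,0,0,0,0,-1,-31.7,0,2,0,0,0,-1,-42.1,0,5.5,0,0,0,-1,-52.3,0,10.3,0,0,0,-1]' ;python3 - <<'E'
from h import *
goto(cw(4,0,74.9),down(5.7))
from plant import arm
s=arm.read_camera("scene")
cv2.imwrite("pics/s17.png",cv2.resize(s["image"][60:260,100:340,::-1],None,fx=3,fy=3,interpolation=cv2.INTER_CUBIC))
E
```

```text
time: 27.9
tcp_pos: [0.5357, -0.1545, 0.0732]
eef_rot: [0.999, 0.05, 0.0, 0.0]
ft_force: [2.8, 0.5, -0.0]
finger_gap: 0.0007
t 27.9 at [ 0.5357 -0.1545  0.0732] F [ 2.8  0.5 -0. ] gap 0.0007
shift [ 0.8 -0.5 -1.7] rot [ 0.  -0.   0.1]
```

View pics/s17.png

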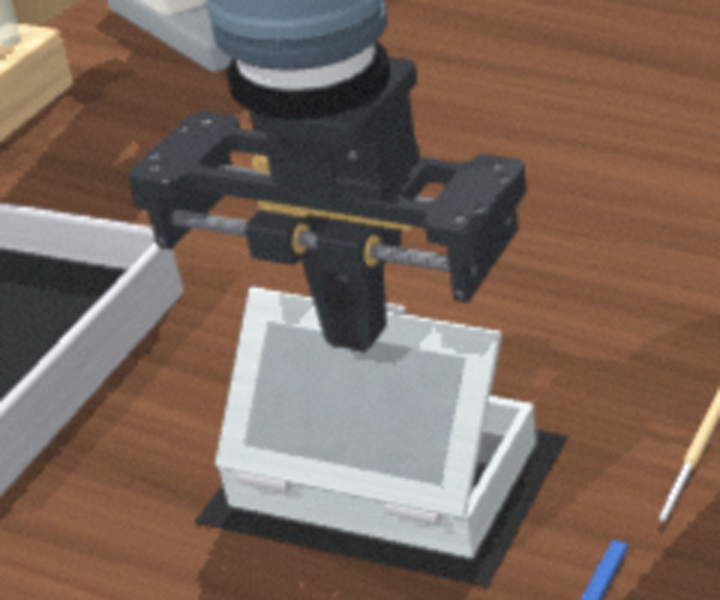

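```bash
python3 -m crank '[-9.6,0,6.1,0,0,0,-1,-18.6,0,13.6,0,0,0,-1,-25.2,0,23,0,0,0,-1,-30.6,0,33.1,0,0,0,-1,-34.8,0,43.8,0,0,0,-1]' ;python3 - <<'E'
from h import *
goto(cw(-30.8,0,31.1),down(5.7))
from plant import arm
s=arm.read_camera("scene");w=arm.read_camera("wrist")
cv2.imwrite("pics/s18.png",cv2.resize(s["image"][60:260,100:340,::-1],None,fx=3,fy=3,interpolation=cv2.INTER_CUBIC))
cv2.imwrite("pics/w18.png",w["image"][:,:,::-1])
E
```

```text
time: 28.58
tcp_pos: [0.5013, -0.1579, 0.0288]
eef_rot: [0.999, 0.051, -0.0, 0.0]
ft_force: [2.8, 1.0, 2.2]
finger_gap: 0.0001
t 28.57 at [ 0.5013 -0.1579  0.0288] F [2.8 1.  2.2] gap 0.0001
shift [ 0.6 -0.5 -2.3] rot [0.  0.  0.1]
```

View pics/s18.png

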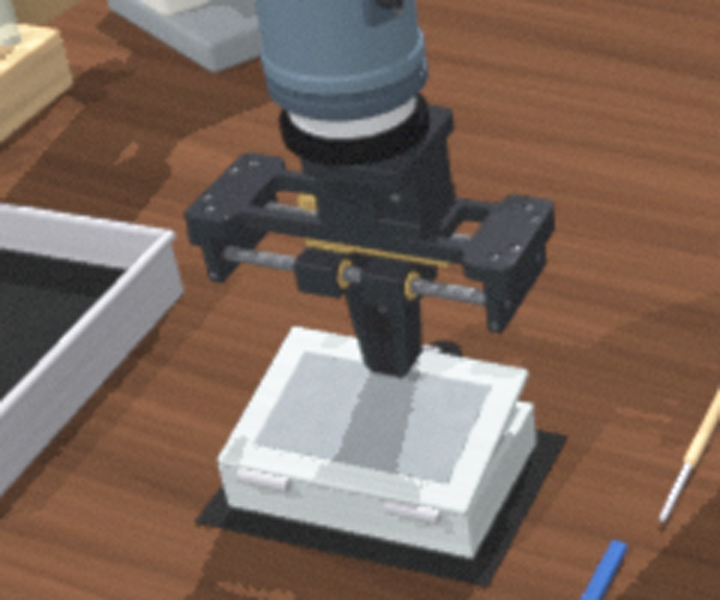

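View pics/w18.png

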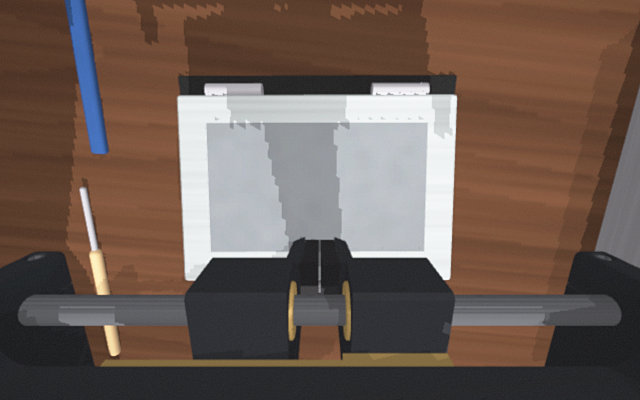

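```bash
python3 -m crank '[-1,0,4,0,0,0,-1,-2,0,8,0,0,0,-1,-3,0,12,0,0,0,-1]'|egrep 'tcp|force'; for i in 1 2 3 ; do python3 -m crank '[0,0,0.8,0,0,0,-1,0,0,1.5,0,0,0,-1]'|egrep 'tcp|force'; done
```

```text
tcp_pos: [0.498, -0.1582, 0.0172]
ft_force: [-2.7, 0.7, 8.1]
tcp_pos: [0.4978, -0.1582, 0.0161]
ft_force: [-4.1, 1.6, 8.5]
tcp_pos: [0.4977, -0.1582, 0.0147]
ft_force: [-4.3, 1.3, 11.4]
tcp_pos: [0.4975, -0.1583, 0.0133]
ft_force: [-4.4, 1.3, 10.4]
```

```bash
for i in 1 2 3 ; do python3 -m crank '[0,0,0.5,0,0,0,-1,0,0,1,0,0,0,-1]'|egrep 'tcp|force'; done;python3 - <<'E'
from h import *
from plant import arm
s=arm.read_camera("scene");w=arm.read_camera("wrist")
cv2.imwrite("pics/s19.png",cv2.resize(s["image"][110:260,140:300,::-1],None,fx=4,fy=4,interpolation=cv2.INTER_CUBIC))
E
```

```text
tcp_pos: [0.4973, -0.1583, 0.0119]
ft_force: [-3.6, 0.9, 6.3]
tcp_pos: [0.4972, -0.1583, 0.0108]
ft_force: [-4.2, -0.3, 5.2]
tcp_pos: [0.4981, -0.1583, 0.0098]
ft_force: [-2.0, -0.9, 2.4]
```

View pics/s19.png

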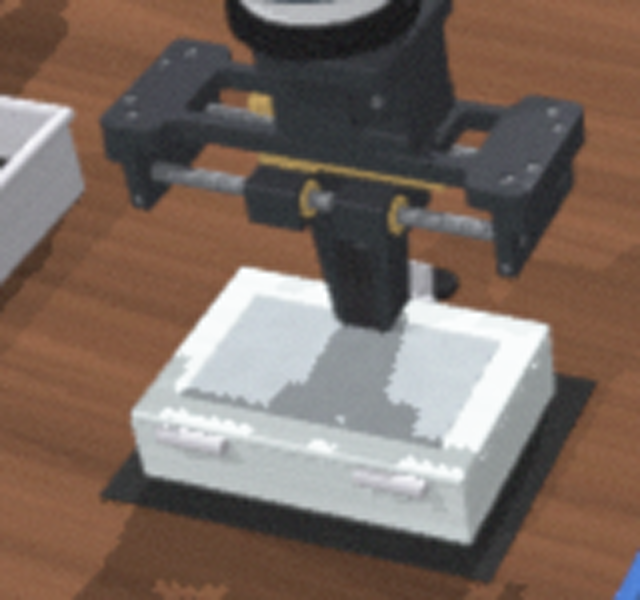

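```bash
for i in 1 2 3 ; do python3 -m crank '[0,0,0.5,0,0,0,-1,0,0,0.5,0,0,0,-1]'|egrep 'tcp|force'; done
```

```text
tcp_pos: [0.499, -0.1582, 0.0095]
ft_force: [-0.4, -0.3, 0.7]
tcp_pos: [0.4987, -0.1581, 0.0089]
ft_force: [-0.1, -0.9, -0.8]
tcp_pos: [0.4987, -0.1581, 0.0086]
ft_force: [-0.2, 0.5, 3.3]
```

```bash
for i in 1 2 ; do python3 -m crank '[0,0,0.4,0,0,0,-1,0,0,0.4,0,0,0,-1]'|egrep 'tcp|force'; done
```

```text
tcp_pos: [0.4987, -0.1581, 0.0082]
ft_force: [-0.7, 0.3, 4.2]
tcp_pos: [0.4986, -0.1581, 0.0077]
ft_force: [0.2, 0.2, 3.9]
```

```bash
for i in 1 2 3; do python3 -m crank '[0,0,0.5,0,0,0,-1,0,0,0.5,0,0,0,-1]'|egrep 'tcp|force'; done
```

```text
tcp_pos: [0.4986, -0.1581, 0.0072]
ft_force: [-1.0, -0.2, 3.9]
tcp_pos: [0.4986, -0.1582, 0.0068]
ft_force: [-1.9, 0.7, 5.6]
tcp_pos: [0.4986, -0.1582, 0.0066]
ft_force: [-2.0, 0.1, 9.4]
```

```bash
python3 -m crank '[0,0,-1,0,0,0,-1,0,0,-2,0,0,0,-1,0,0,-4,0,0,0,-1,0,0,-8,0,0,0,-1,0,0,-15,0,0,0,-1]';python3 -m crank '[0,0,-40,0,0,0,-1,0,0,-100,0,0,0,-1,-20,60,-140,0,0,0,-1,-40,120,-150,0,0,0,-1,-60,180,-150,0,0,0,-1]';python3 - <<'E'
from h import *
from plant import arm
print(arm.state()["time"])
s=arm.read_camera("scene");t=arm.read_camera("top")
cv2.imwrite("pics/s20.png",s["image"][:,:,::-1])
cv2.imwrite("pics/s20c.png",cv2.resize(s["image"][165:255,160:300,::-1],None,fx=5,fy=5,interpolation=cv2.INTER_CUBIC))
cv2.imwrite("pics/t20.png",t["image"][:,:,::-1])
E
```

```text
time: 33.28
tcp_pos: [0.4983, -0.1582, 0.0213]
eef_rot: [0.999, 0.05, -0.0, -0.0]
ft_force: [-0.3, 0.3, -0.6]
finger_gap: 0.0001
time: 33.9
tcp_pos: [0.4602, -0.3322, 0.1728]
eef_rot: [0.999, 0.051, 0.001, 0.001]
ft_force: [0.9, -0.3, 0.5]
finger_gap: 0.0005
33.9
```

View pics/s20c.png

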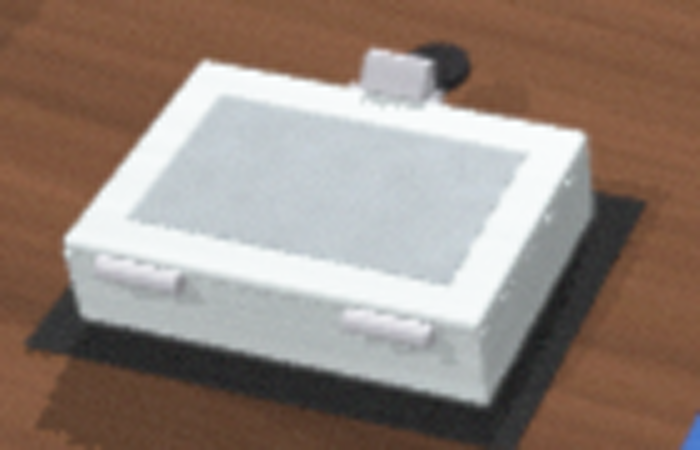

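View pics/t20.png

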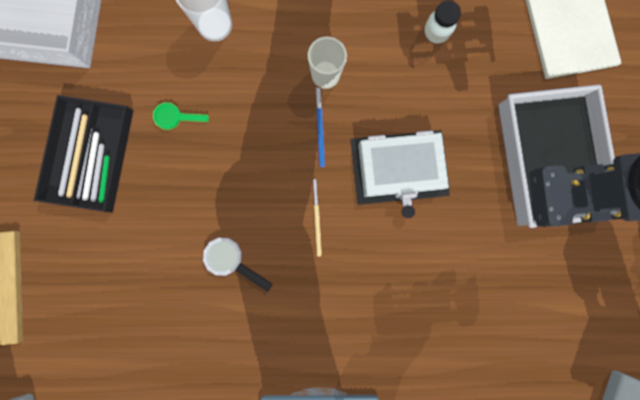

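View pics/s20.png

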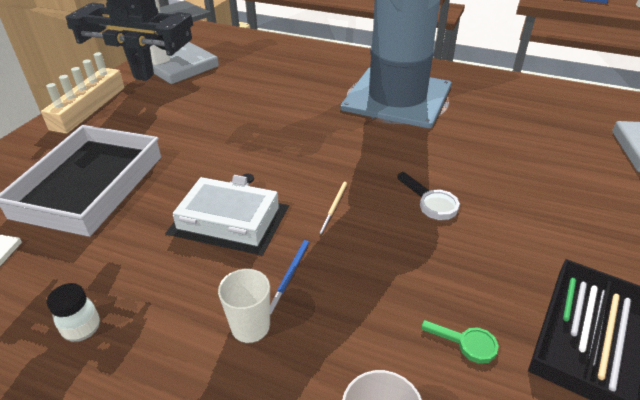

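```bash
python3 -m crank '[0,0,0,0,0,0,-1,0,0,0,0,0,0,-1,0,0,0,0,0,0,-1]'; python3 -c "
from plant import arm
print(arm.finish_job())"
```

```text
time: 34.38
tcp_pos: [0.4606, -0.3286, 0.1708]
eef_rot: [0.999, 0.052, 0.0, -0.0]
ft_force: [0.0, -0.1, 0.2]
finger_gap: 0.0007
the job is handed in; nothing more can be done
None
```

The hand lens is in its case with the lid shut and latched, and the job is handed in at about 34 s of the 72 s allowed.

- **Opening:** I pressed the thumb button with closed fingers. It read about 7 N at most, and the sprung lid popped fully open.
- **Placing:** I took the smaller black-handled lens and lowered it in with the gripper tilted 20° to clear the open lid. I let go once it touched the floor, and the wrist picture showed it lying flat along the case.
- **Closing:** I pushed the lid over from behind and down in one unbroken contact. The force peaked at about 12 N near the front edge, fell to zero as it snapped in, and then reached about 10 N against the stop.

**Last checks:** after I backed away, the scene view of the case looked the same as before the button was pressed, with the lid flat under the hook. In both outside views the other things were where they started. The robot was touching nothing when the job was handed in.

**One disagreement:** the fingertips were about 31 mm short of the reported TCP along the tool. The pictures showed this and the button contact confirmed it, so I worked from the felt and seen heights instead.

Forces were read only between steps, so a brief higher peak can't be ruled out.

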